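# Clear the finishing plate and unload the rotary mould table

### The arm

A 6-joint arm with a two-finger parallel gripper is mounted at the origin on the work surface. World frame = base frame: x ahead of the robot, y to its left, z up, the work surface at z = 0. Lengths are in m, angles in rad, forces in N, time in s.
With the tool pointing down it reaches from about 0.375 to 0.9 m from the base axis. Payload 3.1 kg.
Tool frame: the origin (TCP) lies on the centre line of the jaws, within the pads' length; the fingertips stand robot.tip_reach ahead of it and the grasp point (between the pads) lies 8 mm behind it (robot.tip_reach is the distance from the TCP to the fingertips, in m); z points along the fingers, y is the line along which they close (so a half turn about z gives the same grasp; the last joint's range is limited). The gripper opens to 87 mm and grips with 3 to 60 N. Pads are 19 mm wide; open, the fingers measure 117 mm over their backs; the gripper's body (75 mm by 190 mm) begins 51 mm behind the grasp point.
Start: joints at [-1.49, 0.527, 1.433, -0, 1.181, -0.178], TCP at [0.16, -0.604, 0.234] pointing down, gripper open.
Joint ranges: [-3.08, 3.08], [-0.75, 2.2], [0.22, 2.44], [-1.43, 4.57], [0, 2.65], [-2.85, 2.85]. Speed limits (rad/s): [2.79, 2.79, 3.14, 3.14, 3.14, 3.14].

### API

Orientations are given as a unit quaternion [x, y, z, w].
In Python, from rig import robot gives the robot as it stands.
- The arm moves only by the tool jog_arm, never from a script. Its argument "motion" is one flat list of numbers, 7 for each row, row after row: the shift along the tool's x, y, z scaled (see below), then the turn, a rotation vector about the tool's x, y, z scaled (see below), then the gripper's target within -1 to 1 (shut at 1, half-way at 0, fully open at -1). In form: [x, y, z, rx, ry, rz, hand, x, y, z, rx, ry, rz, hand, ...]. A call has 1 to 12 rows; each row shifts and turns the commanded pose from where the row before left it, along the tool's axes as they then stand; what a row does not reach is not made up. The controller multiplies each number of a shift by 4 cm and each number of a turn by 4 degrees. A row lasts 1/8 s, in which the tool goes at most 62.5 mm and 10.7 degrees, less where a joint would pass 70% of its speed; a pose out of reach is approached as far as the arm can. A call with a number of a shift or a turn outside -1 to 1 is refused whole. A call with a gripper value outside its range is refused whole. The fingers move at their own pace and stop on an object; "grip_force" is the grip in N (left out, the last holds). Time passes only in rows, so rows that do not move let the fingers close. It gives the time, the measured TCP pose, the force, the opening and the grip force at its end, in the units of the state.
- robot.get_obs(): the state, without advancing time (a new reading comes with each control period).
- robot.camera(name): name is "scene" or "top" or "wrist"; returns the picture (384x512x3 uint8, blue, green, red); there is no depth.
- robot.calibration(name): a dict with "fx", "fy", "cx", "cy" (pixels), "R" (3x3) and "t" (3): a world point X has camera coordinates R X + t; the wrist camera has in their place "T_tool_cam" (4x4, takes a point from camera to tool coordinates, whose origin is the TCP and whose axes are the flange's). Camera axes: x right, y down, z forward; pixel columns grow to the right and rows downward; lengths in m; the calibration is good to about 2 mm. A picture is of the moment at which its call begins: read the wrist's pose just before it. calibration takes no time and is no camera call.
- robot.hand_in(): hands the job in; it is judged then, once.
The state is a dict: "time": time; "q": joint angles; "joint_velocities": joint speeds; "joint_torque": joint torques, N m; "position": TCP position; "tool_rot": TCP orientation; "ft_force": force on the tool from outside, world axes, zero at the start; "moment": the same for the moment, N m; "grip_width": finger opening in m; "grip_force": force on a finger pad.
Only numpy, scipy, OpenCV 4.12 (cv2) and the standard library are available. Lean on these libraries where they do the work, as an engineer would, in place of code of your own. Each camera call takes 0.05 s, during which the arm holds its last target. There are 200 camera calls.

### The job

First take the block brush and sweep all the trimmings off the finishing plate into the scrap bin at its end (use the brush, not the fingers, on the plate), then set the brush down on the bench. Then push the index table round (its posts are there for that) one full turn counter-clockwise, a quarter at a time, letting it come to rest in each detent; whenever a mould with a bracket stands at the open front, lift the bracket out and stand it upright on the cleared plate. Finish with every bracket on the plate and the table in its starting detent, one turn on, and do not move the other things on the bench.

Things in the scene. Friction and masses are not known exactly. Their poses are not given: they have to be found in the camera images.
- index_base: Rotary index table: fixed round grey base, origin on its axis at bench level, z up; its -x is the open front, roughly towards the robot. On it turns an aluminium disc (radius 155 mm, top 45 mm above the bench) with four dark steel moulds and four push posts, each a quarter turn apart
- carousel (a joint): turn of the disc, rad, 0 at the start, growing counter-clockwise seen from above (what is at the front moves towards -y). Stable detents every 1.571; from about half-way it snaps forward by itself into the next one. It stops just below 0 and just past a full turn (6.283). Pushing a post takes up to 8 N. Mould 0 starts at the front; after 1, 2, 3 steps mould 3, 2, 1; then 0 again
- post0 (a point): upright steel push post 0 on the disc, 14 mm across, 135 mm from the axis, half-way between two moulds; it stands from 45 to 101 mm above the bench; this point is on its axis 80 mm above the bench. With the disc in a detent one post stands 45 degrees to each side of the front, at the start this one on the left (+y)
- post1 (a point): upright steel push post 1 on the disc, 14 mm across, 135 mm from the axis, half-way between two moulds; it stands from 45 to 101 mm above the bench; this point is on its axis 80 mm above the bench. With the disc in a detent one post stands 45 degrees to each side of the front
- post2 (a point): upright steel push post 2 on the disc, 14 mm across, 135 mm from the axis, half-way between two moulds; it stands from 45 to 101 mm above the bench; this point is on its axis 80 mm above the bench. With the disc in a detent one post stands 45 degrees to each side of the front
- post3 (a point): upright steel push post 3 on the disc, 14 mm across, 135 mm from the axis, half-way between two moulds; it stands from 45 to 101 mm above the bench; this point is on its axis 80 mm above the bench. With the disc in a detent one post stands 45 degrees to each side of the front
- bracket0_c (a point): formed aluminium bracket that starts in mould 0, if present (about 60 to 130 g): foot 44 x 36 x 10 mm, on its middle an upright tab 32 mm (along its x) x 12 mm (y) x 36 mm, in all 46 mm high; this point is its centre, 23 mm above its underside; z up through the tab. In the mould x points along the disc's radius and the tab stands 34 mm above the mould. None if absent
- bracket1_c (a point): formed aluminium bracket that starts in mould 1, if present (about 60 to 130 g): foot 44 x 36 x 10 mm, on its middle an upright tab 32 mm (along its x) x 12 mm (y) x 36 mm, in all 46 mm high; this point is its centre, 23 mm above its underside; z up through the tab. In the mould x points along the disc's radius and the tab stands 34 mm above the mould. None if absent
- bracket2_c (a point): formed aluminium bracket that starts in mould 2, if present (about 60 to 130 g): foot 44 x 36 x 10 mm, on its middle an upright tab 32 mm (along its x) x 12 mm (y) x 36 mm, in all 46 mm high; this point is its centre, 23 mm above its underside; z up through the tab. In the mould x points along the disc's radius and the tab stands 34 mm above the mould. None if absent
- bracket3_c (a point): formed aluminium bracket that starts in mould 3, if present (about 60 to 130 g): foot 44 x 36 x 10 mm, on its middle an upright tab 32 mm (along its x) x 12 mm (y) x 36 mm, in all 46 mm high; this point is its centre, 23 mm above its underside; z up through the tab. In the mould x points along the disc's radius and the tab stands 34 mm above the mould. None if absent
- plate: steel finishing plate, fixed; origin on the bench below the plate's middle, z up. Flat top 40 mm above the bench, usable x +-80 mm, y +-90 mm. Along both x sides stands an 8 mm thick fence, inner faces at x = +-80 mm, 60 mm above the bench (20 above the plate); the -y end is open and drops to the bench. At the +y end the plate drops into the scrap bin: y from 90 to 180 mm, x +-80 mm, floor 4 mm and rim 60 mm above the bench
- scrap0_c (a point): chunky white plastic trimming, 22 x 18 x 16 mm with a small 6 mm stub on top, 20 g, lying on the plate, if present; this point is its middle, 9 mm above its underside. None if absent
- scrap1_c (a point): chunky white plastic trimming, 22 x 18 x 16 mm with a small 6 mm stub on top, 20 g, lying on the plate, if present; this point is its middle, 9 mm above its underside. None if absent
- scrap2_c (a point): chunky white plastic trimming, 22 x 18 x 16 mm with a small 6 mm stub on top, 20 g, lying on the plate, if present; this point is its middle, 9 mm above its underside. None if absent
- scrap3_c (a point): chunky white plastic trimming, 22 x 18 x 16 mm with a small 6 mm stub on top, 20 g, lying on the plate, if present; this point is its middle, 9 mm above its underside. None if absent
- brush_grip (a point): block brush standing on its stiff (rigid) black bristles: bristle block 100 mm (along its y) x 24 mm (x), 34 mm high; wooden back 104 x 30 x 12 mm; wooden grip ridge 70 mm (y) x 18 mm (x), 40 mm high, on top; 86 mm high in all, 130 to 210 g. This point is in the middle of the grip ridge, 66 mm above the bristle tips. It sweeps along its x
- unload_place (a point): middle of the open front place, 95 mm from the axis along the base's -x, 67 mm above the bench (mould top). In each detent one mould stands here. Moulds: 66 mm (radial) x 76 mm; open cavity 49 x 41 mm, 12 mm deep. The disc's four moulds all lie 95 mm from the axis
- guard_edge (a point): middle of the front edge of the fixed clear plastic guard (yellow edges) over the other three places, at its upper face (116 mm above the bench, sheet 4 mm thick). In the base's frame it spans x -35 to +170 mm, y +-170 mm, on four thin legs at its corners (tops 120 mm above the bench). Parts can be lifted out only at the open front
Mind the look-alikes: they are no part of the job. Leave any green or purple look-alike of the part that bears bracket0_c alone. Leave any purple look-alike of the part that bears brush_grip alone.

How it is judged:
By the outcome, as a careful person would: the job done as asked, in the order asked, and still so for the second after the job is handed in, with the robot touching nothing.
Of bracket0, bracket1, bracket2, bracket3 only 2 to 4 are there at a start; the rules pass over those that are not, and their reading is None.
Of scrap0, scrap1, scrap2, scrap3 only 2 to 4 are there at a start; the rules pass over those that are not, and their reading is None.
At some moment in a run one of brush, scrap0, scrap1, scrap2, scrap3 may be knocked a few centimetres aside while the robot is not near it.
It also fails if it takes over 210 s, if anything falls off the work surface, if the arm or the gripper's body presses on something with over 40 N, if the wrist force passes 120 N, or if a joint passes its speed limit or range.

## Working session

There is one attempt and no reset: what is moved stays moved. The work goes in short steps, Python scripts to look and compute and a tool call to move; the robot and the scene stay as the last step left them, time stands still between calls to the robot, and variables do not carry over. Pictures are saved under pics/ and viewed, at most 14 in all, crops included, and the job is handed in when it is done.

Besides the shell and the picture viewer there is one more tool, called after ">>>" as name(argument=value, ...) on one line, values as JSON. jog_arm: Moves the arm, as the interface text tells. Shifts and turns lie within -1 to 1; 1 stands for 4 cm of shift or 4 degrees of turn. Its arguments: {"type":"object","properties":{"motion":{"type":"array","items":{"type":"number"}},"grip_force":{"type":"number"}},"required":["motion"]}

```bash
mkdir -p pics; cat > h.py <<'E'
import numpy as np, cv2
from rig import robot
from scipy.spatial.transform import Rotation as Ro
def cam(n):
    c=robot.calibration(n)
    if 'R' in c: return c,np.array(c['R']),np.array(c['t'])
    o=robot.get_obs();T=np.eye(4);T[:3,:3]=Ro.from_quat(o['tool_rot']).as_matrix();T[:3,3]=o['position']
    W=np.linalg.inv(T@np.array(c['T_tool_cam']));return c,W[:3,:3],W[:3,3]
def p2w(n,uv,z,C=None):
    c,R,t=C or cam(n);o=-R.T@t
    d=R.T@np.array([(uv[0]-c['cx'])/c['fx'],(uv[1]-c['cy'])/c['fy'],1]);return o+d*(z-o[2])/d[2]
def w2p(n,X,C=None):
    c,R,t=C or cam(n);p=R@np.array(X)+t;return np.array([c['fx']*p[0]/p[2]+c['cx'],c['fy']*p[1]/p[2]+c['cy']])
def shot(n,f,crop=None,s=1):
    im=robot.camera(n);cv2.imwrite(f'pics/{f}_raw.png',im)
    if crop: im=im[crop[1]:crop[3],crop[0]:crop[2]]
    cv2.imwrite(f'pics/{f}.png',cv2.resize(im,None,fx=s,fy=s,interpolation=cv2.INTER_CUBIC))
E
python3 - <<'E'
from h import *
shot('top','t0',s=1.5);shot('scene','s0',s=1.5)
o=robot.get_obs();print({k:np.round(v,3) for k,v in o.items()},robot.tip_reach)
for n in('top','scene'):
    c,R,t=cam(n);print(n,c['fx'],c['cx'],c['cy'],R.round(3).tolist(),(-R.T@t).round(3))
print(robot.calibration('wrist')['T_tool_cam'])
E
```

```text
{'time': np.float64(0.1), 'q': array([-1.49 ,  0.528,  1.434, -0.   ,  1.181, -0.178]), 'joint_velocities': array([ 0.   , -0.003, -0.004,  0.001, -0.001, -0.   ]), 'joint_torque': array([  0.   , -44.099, -17.715,   0.063,   0.053,  -0.   ]), 'position': array([ 0.16 , -0.604,  0.233]), 'tool_rot': array([ 0.992,  0.129,  0.   , -0.001]), 'ft_force': array([ 0.37 , -0.639, -0.347]), 'moment': array([ 0.047,  0.009, -0.029]), 'grip_force': np.float64(0.0), 'grip_width': np.float64(0.087)} 0.011
top 413.86039512921025 253.2459389564339 188.50561727497399 [[-0.012, -1.0, -0.005], [-0.997, 0.013, -0.071], [0.071, 0.004, -0.997]] [ 0.436 -0.016  1.076]
scene 440.77771371180984 250.470802267454 189.35779106225198 [[0.816, 0.579, -0.007], [0.446, -0.636, -0.629], [-0.368, 0.51, -0.777]] [ 0.883 -0.544  0.902]
[[ 2.86757438e-04 -9.59108147e-01 -2.83039713e-01  7.78710697e-02]
 [ 9.99999776e-01  1.04049617e-04  6.60552316e-04  7.56251904e-04]
 [-6.04090934e-04 -2.83039839e-01  9.59107963e-01 -1.51011004e-01]
 [ 0.00000000e+00  0.00000000e+00  0.00000000e+00  1.00000000e+00]]
```

View pics/t0.png

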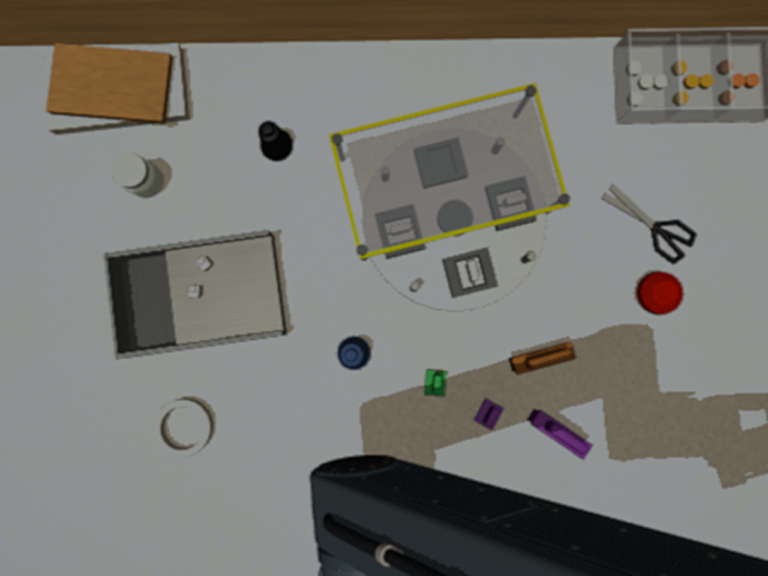

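View pics/s0.png

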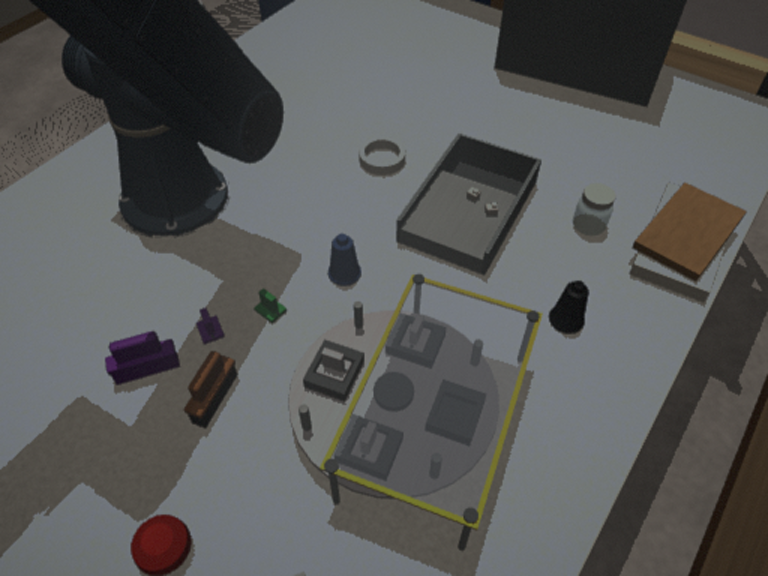

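The top view shows two trimmings at raw (135,175) and (130,194), the plate at left with its bin towards +y, and the brush at (362,238). There are brackets in the front, left and right moulds, and the rear mould looks empty. The bracket look-alikes are green and purple, and the brush look-alike is purple.

```bash
python3 - <<'E'
import cv2,numpy as np
im=cv2.imread('pics/t0_raw.png')
f=lambda x0,y0,x1,y1,s:cv2.resize(im[y0:y1,x0:x1],None,fx=s,fy=s,interpolation=cv2.INTER_CUBIC)
a=f(65,145,200,245,3);b=f(270,215,400,310,3);c=f(215,50,385,215,2.3)
o=np.zeros((590,800,3),np.uint8);o[:300,:405]=a;o[302:302+b.shape[0],:b.shape[1]]=b;o[:c.shape[0],408:408+c.shape[1]]=c[:,:392]
cv2.imwrite('pics/c1.png',cv2.convertScaleAbs(o,alpha=1.4))
E
```

```text
(no output)
```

View pics/c1.png

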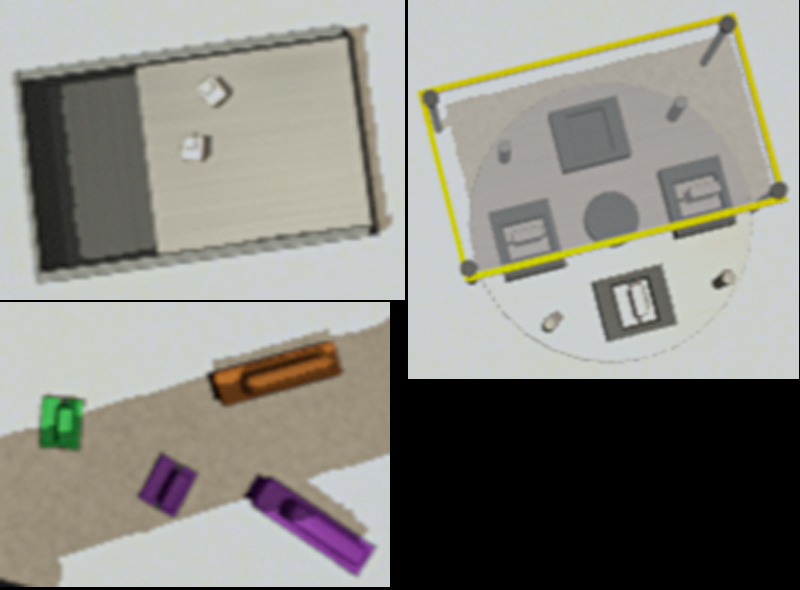

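```bash
cat > fit.py <<'E'
from h import *
from scipy.optimize import least_squares
C=cam('top')
def fit(P,U,g):
    def r(p):
        c,s=np.cos(p[2]),np.sin(p[2])
        return np.concatenate([w2p('top',(p[0]+c*a-s*b,p[1]+s*a+c*b,z),C)-u for (a,b,z),u in zip(P,U)])
    q=least_squares(r,g,loss='soft_l1');return q.x,r(q.x).reshape(-1,2)
A=lambda u,v:np.array([65+u/3-.33,145+v/3-.33]);Cc=lambda u,v:np.array([215+(u-408)/2.3-.28,50+v/2.3-.28]);B=lambda u,v:np.array([270+u/3-.33,215+(v-302)/3-.33])
pl,r=fit([(.088,-.09,.06),(-.088,-.09,.06),(.08,.09,.04),(-.08,.09,.04)],[A(345,27),A(378,236),A(135,68),A(158,253)],[.43,.35,.1]);print('plate',pl,r.round(1).tolist())
K=[(.17,.17,.12),(.17,-.17,.12),(-.035,-.17,.12),(-.035,.17,.12)];U=[Cc(430,98),Cc(727,23),Cc(778,190),Cc(469,268)]
K2=[(-.062,.038,.067),(-.062,-.038,.067),(-.128,-.038,.067),(-.128,.038,.067)];U2=[Cc(593,282),Cc(662,266),Cc(676,324),Cc(607,341)]
for k,u in((K,U),(K2,U2),(K+K2,U+U2)):
    tb,r=fit(k,u,[.5,-.1,.1]);print('table',tb,np.abs(r).max(1).round(1).tolist())
br,r=fit([(.015,.052,.046),(-.015,.052,.046),(.015,-.052,.046),(-.015,-.052,.046)],[B(218,378),B(224,404),B(333,343),B(341,372)],[.35,-.2,0]);print('brush',br,r.round(1).tolist())
print('ridge',[p2w('top',B(*x),.086,C).round(4) for x in((247,382),(331,358))])
for a in((213,91),(195,147)): print('scrap',p2w('top',A(*a),.052,C))
E
python3 fit.py
```

```text
plate [0.50058821 0.2483559  0.12520921] [[-0.2, -0.8], [-2.2, 0.2], [0.9, -0.3], [0.5, 1.1]]
table [ 0.61728519 -0.13726187  0.2770833 ] [8.2, 8.7, 4.9, 8.2]
table [ 0.61581746 -0.13793077  0.2172607 ] [0.3, 0.4, 0.5, 0.2]
table [ 0.61514847 -0.13434796  0.26000966] [8.6, 7.0, 3.8, 8.0, 0.5, 1.0, 0.8, 0.9]
brush [ 0.38120676 -0.28000318  0.27565231] [[-1.7, -1.0], [-0.1, 2.1], [0.1, -1.3], [1.2, 0.7]]
ridge [array([ 0.3778, -0.2445,  0.086 ]), array([ 0.3959, -0.3115,  0.086 ])]
scrap [0.5463687  0.28066635 0.052     ]
scrap [0.50000669 0.29521857 0.052     ]
```

Fits: plate at (0.501, 0.248) with yaw 0.125, table at (0.616, −0.138) with yaw 0.217, brush at about (0.384, −0.279) with yaw 0.27. One sweep at plate x = +25 mm covers both trimmings.

```bash
cat > plan.py <<'E'
from h import *
import sys
# usage: plan.py hand  x,y,z,yaw[,hand[,maxshift]] ...   waypoints in world
def plan(wps,hand):
    o=robot.get_obs();p=np.array(o['position']);R=Ro.from_quat(o['tool_rot']);rows=[]
    for w in wps:
        g=np.array(w[:3]);G=Ro.from_euler('z',w[3])*Ro.from_quat([1,0,0,0])
        if len(w)>4: hand=w[4]
        mx=w[5] if len(w)>5 else .95
        rv=(R.inv()*G).as_rotvec();
        n=int(np.ceil(max(np.abs(rv).max()/np.radians(4)/.98,np.linalg.norm(g-p)/.04/mx,1)))
        st=Ro.from_rotvec(rv/n);d=(g-p)/n
        for i in range(n):
            s=R.inv().apply(d)/.04;r=np.round(np.r_[s,rv/n/np.radians(4)],2)
            rows.append(list(r)+[hand]);p=p+R.apply(r[:3]*.04);R=R*Ro.from_rotvec(r[3:]*np.radians(4))
    for k in range(0,len(rows),12): print('call',len(rows[k:k+12]),'[' +', '.join(', '.join(f'{v+0:g}' for v in r) for r in rows[k:k+12])+']')
if __name__=='__main__':
    plan([tuple(map(float,a.split(','))) for a in sys.argv[2:]],float(sys.argv[1]))
E
python3 plan.py -0.1 .384,-.279,.2,-1.30
```

```text
call 12 [0.33, -0.28, 0.04, 0, 0, 0.97, -0.1, 0.31, -0.3, 0.04, 0, 0, 0.97, -0.1, 0.29, -0.32, 0.04, 0, 0, 0.97, -0.1, 0.26, -0.34, 0.04, 0, 0, 0.97, -0.1, 0.24, -0.36, 0.04, 0, 0, 0.97, -0.1, 0.21, -0.37, 0.04, 0, 0, 0.97, -0.1, 0.19, -0.38, 0.04, 0, 0, 0.97, -0.1, 0.16, -0.4, 0.04, 0, 0, 0.97, -0.1, 0.14, -0.41, 0.04, 0, 0, 0.97, -0.1, 0.11, -0.41, 0.04, 0, 0, 0.97, -0.1, 0.08, -0.42, 0.04, 0, 0, 0.97, -0.1, 0.05, -0.43, 0.04, 0, 0, 0.97, -0.1]
call 11 [0.02, -0.43, 0.04, 0, 0, 0.97, -0.1, -0.01, -0.43, 0.04, 0, 0, 0.97, -0.1, -0.04, -0.43, 0.04, 0, 0, 0.97, -0.1, -0.07, -0.42, 0.04, 0, 0, 0.97, -0.1, -0.09, -0.42, 0.04, 0, 0, 0.97, -0.1, -0.12, -0.41, 0.04, 0, 0, 0.97, -0.1, -0.15, -0.4, 0.04, 0, 0, 0.97, -0.1, -0.18, -0.39, 0.04, 0, 0, 0.97, -0.1, -0.2, -0.38, 0.04, 0, 0, 0.97, -0.1, -0.23, -0.36, 0.04, 0, 0, 0.97, -0.1, -0.25, -0.35, 0.04, 0, 0, 0.97, -0.1]
```

>>> jog_arm(motion=[0.33,-0.28,0.04,0,0,0.97,-0.1,0.31,-0.3,0.04,0,0,0.97,-0.1,0.29,-0.32,0.04,0,0,0.97,-0.1,0.26,-0.34,0.04,0,0,0.97,-0.1,0.24,-0.36,0.04,0,0,0.97,-0.1,0.21,-0.37,0.04,0,0,0.97,-0.1,0.19,-0.38,0.04,0,0,0.97,-0.1,0.16,-0.4,0.04,0,0,0.97,-0.1,0.14,-0.41,0.04,0,0,0.97,-0.1,0.11,-0.41,0.04,0,0,0.97,-0.1,0.08,-0.42,0.04,0,0,0.97,-0.1,0.05,-0.43,0.04,0,0,0.97,-0.1], grip_force=30)

```text
time: 1.6
position: [0.2775, -0.4338, 0.214]
tool_rot: [0.962, -0.274, -0.0, -0.0]
ft_force: [-0.2, -0.5, 0.1]
grip_width: 0.0477
grip_force: 0.0
```

>>> jog_arm(motion=[0.02,-0.43,0.04,0,0,0.97,-0.1,-0.01,-0.43,0.04,0,0,0.97,-0.1,-0.04,-0.43,0.04,0,0,0.97,-0.1,-0.07,-0.42,0.04,0,0,0.97,-0.1,-0.09,-0.42,0.04,0,0,0.97,-0.1,-0.12,-0.41,0.04,0,0,0.97,-0.1,-0.15,-0.4,0.04,0,0,0.97,-0.1,-0.18,-0.39,0.04,0,0,0.97,-0.1,-0.2,-0.38,0.04,0,0,0.97,-0.1,-0.23,-0.36,0.04,0,0,0.97,-0.1,-0.25,-0.35,0.04,0,0,0.97,-0.1])

```text
time: 2.98
position: [0.3843, -0.2783, 0.1964]
tool_rot: [0.796, -0.606, -0.0, -0.0]
ft_force: [0.1, -0.6, -0.3]
grip_width: 0.048
grip_force: 0.0
```

```bash
python3 - <<'E'
from h import *
o=robot.get_obs();print(o['position'],o['tool_rot'],o['grip_width'])
C=cam('wrist');shot('wrist','w1');shot('top','t1')
a=cv2.imread('pics/w1_raw.png');b=cv2.imread('pics/t1_raw.png')[140:260,60:200]
for l in(.035,-.035): print(w2p('wrist',(.384-np.sin(.27)*l,-.279+np.cos(.27)*l,.086),C))
b=cv2.resize(b,None,fx=2,fy=2)
m=np.zeros((384,800,3),np.uint8);m[:,:512]=a;m[:240,515:795]=b;cv2.imwrite('pics/m1.png',m)
E
```

```text
[ 0.38432142 -0.27834737  0.19643184] [ 7.95764837e-01 -6.05605624e-01 -3.83501420e-04 -7.97584200e-05] 0.0480210152903136
[255.45693339 231.67472212]
[255.50384239 156.08235174]
```

View pics/m1.png

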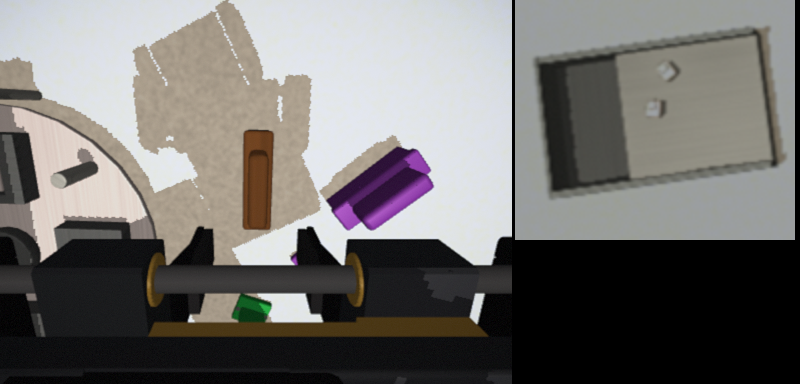

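The wrist picture shows the brown brush ridge at u≈257, v 150–229, within about 2 mm of prediction and lined up with the jaws. The trimmings have not moved.

>>> jog_arm(motion=[0,0,0.7,0,0,0,-0.1,0,0,0.7,0,0,0,-0.1,0,0,0.7,0,0,0,-0.1,0,0,0.7,0,0,0,-0.1,0,0,0.53,0,0,0,-0.1,0,0,0,0,0,0,-0.1,0,0,0,0,0,0,1,0,0,0,0,0,0,1,0,0,0,0,0,0,1,0,0,0,0,0,0,1,0,0,0,0,0,0,1], grip_force=40)

```text
time: 4.45
position: [0.3844, -0.2791, 0.064]
tool_rot: [0.797, -0.605, 0.0, 0.0]
ft_force: [-1.3, 0.9, 4.2]
grip_width: 0.0178
grip_force: 40.0
```

```bash
python3 - <<'E'
from h import *
from plan import plan
pl=np.array([.5006,.2484]);y=.125
w=lambda a,b:pl+[np.cos(y)*a-np.sin(y)*b,np.sin(y)*a+np.cos(y)*b]
p=robot.get_obs()['position'];s=w(.022,-.045);print(p,s,robot.get_obs()['grip_width'])
plan([(p[0],p[1],.22,-1.30,1),(*s,.22,y,1)],1)
E
```

```text
[ 0.38435268 -0.27912332  0.0639726 ] [0.52803871 0.20649395] 0.01780382143128269
call 12 [0, 0, -0.78, 0, 0, 0, 1, 0, 0, -0.78, 0, 0, 0, 1, 0, 0, -0.78, 0, 0, 0, 1, 0, 0, -0.78, 0, 0, 0, 1, 0, 0, -0.78, 0, 0, 0, 1, -0.51, -0.32, 0, 0, 0, -0.97, 1, -0.49, -0.35, 0, 0, 0, -0.97, 1, -0.46, -0.39, 0, 0, 0, -0.97, 1, -0.44, -0.42, 0, 0, 0, -0.97, 1, -0.41, -0.45, 0, 0, 0, -0.97, 1, -0.38, -0.47, 0, 0, 0, -0.97, 1, -0.34, -0.5, 0, 0, 0, -0.97, 1]
call 12 [-0.31, -0.52, 0, 0, 0, -0.97, 1, -0.27, -0.54, 0, 0, 0, -0.97, 1, -0.24, -0.55, 0, 0, 0, -0.97, 1, -0.2, -0.57, 0, 0, 0, -0.97, 1, -0.16, -0.58, 0, 0, 0, -0.97, 1, -0.12, -0.59, 0, 0, 0, -0.97, 1, -0.08, -0.6, 0, 0, 0, -0.97, 1, -0.04, -0.6, 0, 0, 0, -0.97, 1, 0, -0.6, 0, 0, 0, -0.97, 1, 0.04, -0.6, 0, 0, 0, -0.97, 1, 0.08, -0.6, 0, 0, 0, -0.97, 1, 0.12, -0.59, 0, 0, 0, -0.97, 1]
call 2 [0.16, -0.58, 0, 0, 0, -0.97, 1, 0.2, -0.57, 0, 0, 0, -0.97, 1]
```

>>> jog_arm(motion=[0,0,-0.78,0,0,0,1,0,0,-0.78,0,0,0,1,0,0,-0.78,0,0,0,1,0,0,-0.78,0,0,0,1,0,0,-0.78,0,0,0,1,-0.51,-0.32,0,0,0,-0.97,1,-0.49,-0.35,0,0,0,-0.97,1,-0.46,-0.39,0,0,0,-0.97,1,-0.44,-0.42,0,0,0,-0.97,1,-0.41,-0.45,0,0,0,-0.97,1,-0.38,-0.47,0,0,0,-0.97,1,-0.34,-0.5,0,0,0,-0.97,1])

```text
time: 5.95
position: [0.432, -0.1156, 0.2193]
tool_rot: [0.917, -0.4, -0.0, -0.0]
ft_force: [0.0, -0.2, -1.6]
grip_width: 0.0177
grip_force: 40.0
```

>>> jog_arm(motion=[-0.31,-0.52,0,0,0,-0.97,1,-0.27,-0.54,0,0,0,-0.97,1,-0.24,-0.55,0,0,0,-0.97,1,-0.2,-0.57,0,0,0,-0.97,1,-0.16,-0.58,0,0,0,-0.97,1,-0.12,-0.59,0,0,0,-0.97,1,-0.08,-0.6,0,0,0,-0.97,1,-0.04,-0.6,0,0,0,-0.97,1,0,-0.6,0,0,0,-0.97,1,0.04,-0.6,0,0,0,-0.97,1,0.08,-0.6,0,0,0,-0.97,1,0.12,-0.59,0,0,0,-0.97,1])

```text
time: 7.45
position: [0.513, 0.1618, 0.2191]
tool_rot: [1.0, -0.005, -0.001, 0.0]
ft_force: [-0.8, -0.8, -1.4]
grip_width: 0.0172
grip_force: 40.0
```

>>> jog_arm(motion=[0.16,-0.58,0,0,0,-0.97,1,0.2,-0.57,0,0,0,-0.97,1,0,0,0,0,0,0,1])

```text
time: 7.82
position: [0.5266, 0.2085, 0.219]
tool_rot: [0.998, 0.063, -0.0, -0.0]
ft_force: [-0.1, -0.4, -0.6]
grip_width: 0.0177
grip_force: 40.0
```

```bash
python3 - <<'E'
from h import *
from plan import plan
pl=np.array([.5006,.2484]);y=.125
w=lambda a,b:pl+[np.cos(y)*a-np.sin(y)*b,np.sin(y)*a+np.cos(y)*b]
o=robot.get_obs();print(o['position'],o['tool_rot'],o['grip_width'],w(.022,-.045))
C=cam('wrist');shot('wrist','w2');shot('top','t2')
for q in((.08,-.09),(-.08,-.09),(.08,.09),(-.08,.09)): print(q,w2p('wrist',(*w(*q),.04),C).round())
a=cv2.imread('pics/w2_raw.png');b=cv2.imread('pics/t2_raw.png')[140:260,60:200]
m=np.zeros((384,800,3),np.uint8);m[:,:512]=a;m[:240,515:795]=cv2.resize(b,None,fx=2,fy=2);cv2.imwrite('pics/m2.png',m)
plan([(*w(.022,-.045),.108,y,1,.5)],1)
E
```

```text
[0.52656429 0.20854436 0.21904474] [ 9.98039845e-01  6.25810413e-02 -2.82858195e-04 -1.12891171e-05] 0.01769770960057866 [0.52803871 0.20649395]
(0.08, -0.09) [299. 122.]
(-0.08, -0.09) [294. 259.]
(0.08, 0.09) [127. 122.]
(-0.08, 0.09) [143. 259.]
call 6 [0.01, 0, 0.46, 0, 0, 0, 1, 0.01, 0, 0.46, 0, 0, 0, 1, 0.01, 0, 0.46, 0, 0, 0, 1, 0.01, 0, 0.46, 0, 0, 0, 1, 0.01, 0, 0.46, 0, 0, 0, 1, 0.01, 0, 0.46, 0, 0, 0, 1]
```

View pics/m2.png

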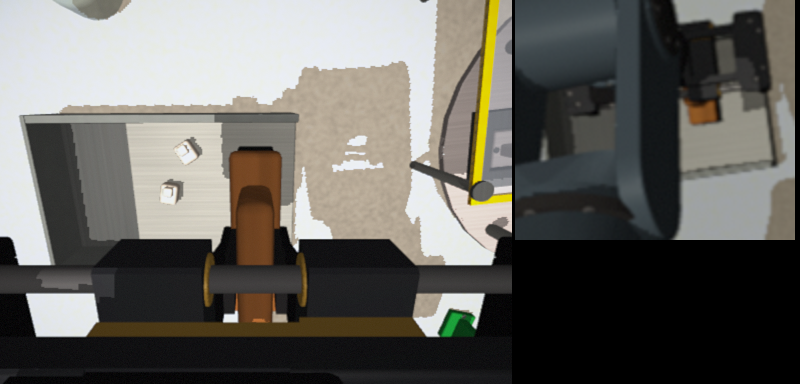

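The plate edges project where the fit puts them. The trimmings at (187,150) and (170,192) are ahead of the brush and within its width.

>>> jog_arm(motion=[0.02,0,0.47,0,0,0,1,0.02,0,0.47,0,0,0,1,0,0,0.47,0,0,0,1,0,0,0.47,0,0,0,1,0,0,0.47,0,0,0,1,0,0,0.44,0,0,0,1,0,0,0,0,0,0,1])

```text
time: 8.8
position: [0.5269, 0.2063, 0.1067]
tool_rot: [0.998, 0.061, -0.002, 0.0]
ft_force: [0.3, -0.4, -1.2]
grip_width: 0.0178
grip_force: 40.0
```

>>> jog_arm(motion=[0,-0.3,0,0,0,0,1,0,-0.3,0,0,0,0,1,0,-0.3,0,0,0,0,1,0,-0.3,0,0,0,0,1,0,-0.3,0,0,0,0,1,0,-0.3,0,0,0,0,1,0,-0.3,0,0,0,0,1,0,-0.3,0,0,0,0,1,0,-0.3,0,0,0,0,1,0,-0.3,0,0,0,0,1,0,-0.3,0,0,0,0,1,0,-0.3,0,0,0,0,1])

```text
time: 10.3
position: [0.5105, 0.3513, 0.1079]
tool_rot: [0.998, 0.062, -0.0, -0.0]
ft_force: [-0.0, -0.0, -0.8]
grip_width: 0.0179
grip_force: 40.0
```

```bash
python3 - <<'E'
from h import *
pl=np.array([.5006,.2484]);y=.125
o=robot.get_obs();d=o['position'][:2]-pl;print(o['position'],o['ft_force'],o['grip_width'],'plate xy',np.cos(y)*d[0]+np.sin(y)*d[1],-np.sin(y)*d[0]+np.cos(y)*d[1])
E
```

```text
[0.51051867 0.35131705 0.10792957] [-0.02280279 -0.00218237 -0.7878212 ] 0.01787360023575162 plate xy 0.022672440102222177 0.10087745191214288
```

>>> jog_arm(motion=[0,-0.2,0,0,0,0,1,0,0,-0.6,0,0,0,1,0,0,-0.7,0,0,0,1,0,0,-0.7,0,0,0,1,0,0.5,-0.7,0,0,0,1,0,0.8,0,0,0,0,1,0,0.8,0,0,0,0,1,0,0.8,0,0,0,0,1,0,0.8,0,0,0,0,1,0,0,0,0,0,0,1])

```text
time: 11.55
position: [0.5281, 0.2098, 0.216]
tool_rot: [0.998, 0.06, -0.0, 0.0]
ft_force: [0.2, 0.1, -1.9]
grip_width: 0.0178
grip_force: 40.0
```

```bash
python3 - <<'E'
from h import *
from plan import plan
print(robot.get_obs()['position'])
shot('wrist','w3')
plan([(.384,-.279,.2,-1.30,1)],1)
E
```

```text
[0.52813746 0.20975516 0.21601221]
call 12 [-0.24, 0.56, 0.02, 0, 0, 0.97, 1, -0.2, 0.57, 0.02, 0, 0, 0.97, 1, -0.16, 0.59, 0.02, 0, 0, 0.97, 1, -0.12, 0.6, 0.02, 0, 0, 0.97, 1, -0.08, 0.6, 0.02, 0, 0, 0.97, 1, -0.04, 0.61, 0.02, 0, 0, 0.97, 1, 0, 0.61, 0.02, 0, 0, 0.97, 1, 0.04, 0.61, 0.02, 0, 0, 0.97, 1, 0.08, 0.6, 0.02, 0, 0, 0.97, 1, 0.12, 0.6, 0.02, 0, 0, 0.97, 1, 0.16, 0.59, 0.02, 0, 0, 0.97, 1, 0.2, 0.57, 0.02, 0, 0, 0.97, 1]
call 9 [0.24, 0.56, 0.02, 0, 0, 0.97, 1, 0.28, 0.54, 0.02, 0, 0, 0.97, 1, 0.31, 0.52, 0.02, 0, 0, 0.97, 1, 0.35, 0.5, 0.02, 0, 0, 0.97, 1, 0.38, 0.47, 0.02, 0, 0, 0.97, 1, 0.41, 0.45, 0.02, 0, 0, 0.97, 1, 0.44, 0.42, 0.02, 0, 0, 0.97, 1, 0.47, 0.39, 0.02, 0, 0, 0.97, 1, 0.49, 0.35, 0.02, 0, 0, 0.97, 1]
```

View pics/w3.png

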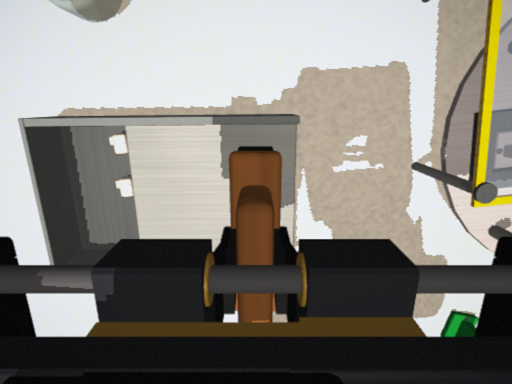

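The plate is clear in the wrist view, with the trimmings at (119,143) and (125,186) just past the bin edge. I carry the brush back and check from the top before setting it down.

>>> jog_arm(motion=[-0.24,0.56,0.02,0,0,0.97,1,-0.2,0.57,0.02,0,0,0.97,1,-0.16,0.59,0.02,0,0,0.97,1,-0.12,0.6,0.02,0,0,0.97,1,-0.08,0.6,0.02,0,0,0.97,1,-0.04,0.61,0.02,0,0,0.97,1,0,0.61,0.02,0,0,0.97,1,0.04,0.61,0.02,0,0,0.97,1,0.08,0.6,0.02,0,0,0.97,1,0.12,0.6,0.02,0,0,0.97,1,0.16,0.59,0.02,0,0,0.97,1,0.2,0.57,0.02,0,0,0.97,1])

```text
time: 13.1
position: [0.4467, -0.0689, 0.2065]
tool_rot: [0.941, -0.338, 0.0, -0.0]
ft_force: [0.7, 0.0, -0.9]
grip_width: 0.0179
grip_force: 40.0
```

>>> jog_arm(motion=[0.24,0.56,0.02,0,0,0.97,1,0.28,0.54,0.02,0,0,0.97,1,0.31,0.52,0.02,0,0,0.97,1,0.35,0.5,0.02,0,0,0.97,1,0.38,0.47,0.02,0,0,0.97,1,0.41,0.45,0.02,0,0,0.97,1,0.44,0.42,0.02,0,0,0.97,1,0.47,0.39,0.02,0,0,0.97,1,0.49,0.35,0.02,0,0,0.97,1,0,0,0,0,0,0,1])

```text
time: 14.35
position: [0.3859, -0.2801, 0.1993]
tool_rot: [0.796, -0.605, 0.001, -0.0]
ft_force: [-0.5, 0.3, -0.7]
grip_width: 0.0177
grip_force: 40.0
```

```bash
python3 - <<'E'
from h import *
from plan import plan
shot('top','t3',(60,20,400,320),2.3)
p=robot.get_obs()['position'];print(p)
plan([(.384,-.279,.0645,-1.30,1,.6)],1)
E
```

```text
[ 0.38563611 -0.27881096  0.19916965]
call 6 [0, 0.01, 0.56, 0, 0, 0, 1, 0, 0.01, 0.56, 0, 0, 0, 1, 0, 0.01, 0.56, 0, 0, 0, 1, 0, 0.01, 0.56, 0, 0, 0, 1, 0, 0.01, 0.56, 0, 0, 0, 1, 0, 0.01, 0.56, 0, 0, 0, 1]
```

View pics/t3.png

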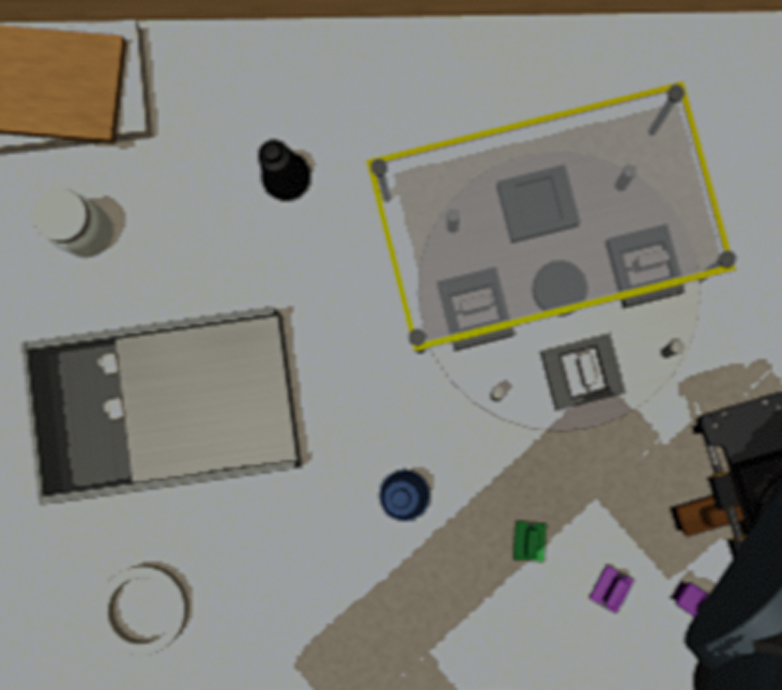

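Both trimmings are in the bin, at about (108,362) and (112,408) in the crop, and the plate is empty. I set the brush down.

>>> jog_arm(motion=[0,0.01,0.6,0,0,0,1,0,0.01,0.6,0,0,0,1,0,0.01,0.6,0,0,0,1,0,0.01,0.6,0,0,0,1,0,0,0.6,0,0,0,1,0,0,0.35,0,0,0,1,0,0,0,0,0,0,1])

```text
time: 15.28
position: [0.3838, -0.2786, 0.0647]
tool_rot: [0.797, -0.604, -0.001, -0.0]
ft_force: [-0.5, 0.2, -1.2]
grip_width: 0.0178
grip_force: 40.0
```

>>> jog_arm(motion=[0,0,0,0,0,0,-0.1,0,0,0,0,0,0,-0.1,0,0,0,0,0,0,-0.1,0,0,-0.7,0,0,0,-0.1,0,0,-0.7,0,0,0,-0.1,0,0,-0.7,0,0,0,-0.1,0,0,-0.7,0,0,0,-0.1])

```text
time: 16.15
position: [0.3834, -0.2794, 0.1783]
tool_rot: [0.796, -0.605, 0.0, 0.0]
ft_force: [0.3, -0.2, -0.2]
grip_width: 0.0481
grip_force: 0.0
```

```bash
python3 - <<'E'
from h import *
from plan import plan
print(robot.get_obs()['position'])
plan([(.523,-.1585,.18,.217,-.1)],-.1)
E
```

```text
[ 0.38335667 -0.27941466  0.17827112]
call 12 [-0.09, -0.18, 0, 0, 0, -0.94, -0.1, -0.07, -0.19, 0, 0, 0, -0.94, -0.1, -0.06, -0.19, 0, 0, 0, -0.94, -0.1, -0.05, -0.19, 0, 0, 0, -0.94, -0.1, -0.04, -0.2, 0, 0, 0, -0.94, -0.1, -0.02, -0.2, 0, 0, 0, -0.94, -0.1, -0.01, -0.2, 0, 0, 0, -0.94, -0.1, 0, -0.2, 0, 0, 0, -0.94, -0.1, 0.02, -0.2, 0, 0, 0, -0.94, -0.1, 0.03, -0.2, 0, 0, 0, -0.94, -0.1, 0.04, -0.2, 0, 0, 0, -0.94, -0.1, 0.06, -0.19, 0, 0, 0, -0.94, -0.1]
call 11 [0.07, -0.19, 0, 0, 0, -0.94, -0.1, 0.08, -0.18, 0, 0, 0, -0.94, -0.1, 0.09, -0.18, 0, 0, 0, -0.94, -0.1, 0.1, -0.17, 0, 0, 0, -0.94, -0.1, 0.11, -0.16, 0, 0, 0, -0.94, -0.1, 0.13, -0.16, 0, 0, 0, -0.94, -0.1, 0.14, -0.15, 0, 0, 0, -0.94, -0.1, 0.14, -0.14, 0, 0, 0, -0.94, -0.1, 0.15, -0.13, 0, 0, 0, -0.94, -0.1, 0.16, -0.12, 0, 0, 0, -0.94, -0.1, 0.17, -0.11, 0, 0, 0, -0.94, -0.1]
```

>>> jog_arm(motion=[-0.09,-0.18,0,0,0,-0.94,-0.1,-0.07,-0.19,0,0,0,-0.94,-0.1,-0.06,-0.19,0,0,0,-0.94,-0.1,-0.05,-0.19,0,0,0,-0.94,-0.1,-0.04,-0.2,0,0,0,-0.94,-0.1,-0.02,-0.2,0,0,0,-0.94,-0.1,-0.01,-0.2,0,0,0,-0.94,-0.1,0,-0.2,0,0,0,-0.94,-0.1,0.02,-0.2,0,0,0,-0.94,-0.1,0.03,-0.2,0,0,0,-0.94,-0.1,0.04,-0.2,0,0,0,-0.94,-0.1,0.06,-0.19,0,0,0,-0.94,-0.1])

```text
time: 17.65
position: [0.4564, -0.2161, 0.1773]
tool_rot: [0.968, -0.252, 0.0, 0.0]
ft_force: [-0.1, 0.1, 0.1]
grip_width: 0.0476
grip_force: 0.0
```

>>> jog_arm(motion=[0.07,-0.19,0,0,0,-0.94,-0.1,0.08,-0.18,0,0,0,-0.94,-0.1,0.09,-0.18,0,0,0,-0.94,-0.1,0.1,-0.17,0,0,0,-0.94,-0.1,0.11,-0.16,0,0,0,-0.94,-0.1,0.13,-0.16,0,0,0,-0.94,-0.1,0.14,-0.15,0,0,0,-0.94,-0.1,0.14,-0.14,0,0,0,-0.94,-0.1,0.15,-0.13,0,0,0,-0.94,-0.1,0.16,-0.12,0,0,0,-0.94,-0.1,0.17,-0.11,0,0,0,-0.94,-0.1,0,0,0,0,0,0,-0.1])

```text
time: 19.15
position: [0.5229, -0.1581, 0.1773]
tool_rot: [0.994, 0.105, 0.0, 0.0]
ft_force: [-0.5, 0.3, 0.7]
grip_width: 0.0477
grip_force: 0.0
```

```bash
python3 - <<'E'
from h import *
from plan import plan
C=cam('wrist');shot('wrist','w4');print(robot.get_obs()['position'])
for l in(-.016,.016):
  for k in (-.006,.006): print(w2p('wrist',(.523+np.cos(.217)*l-np.sin(.217)*k,-.1585+np.sin(.217)*l+np.cos(.217)*k,.101),C))
plan([(.523,-.1585,.083,.217,-.1,.5)],-.1)
E
```

```text
[ 0.52257928 -0.15831119  0.17723375]
[261.83133586 226.49376305]
[246.7696918  226.58437065]
[261.84275871 187.72556023]
[246.20242052 187.82156628]
call 5 [0, 0, 0.47, 0, 0, -0.02, -0.1, 0, 0, 0.47, 0, 0, -0.02, -0.1, 0, 0, 0.47, 0, 0, -0.02, -0.1, 0, 0, 0.47, 0, 0, -0.02, -0.1, 0, 0, 0.47, 0, 0, -0.02, -0.1]
```

View pics/w4.png

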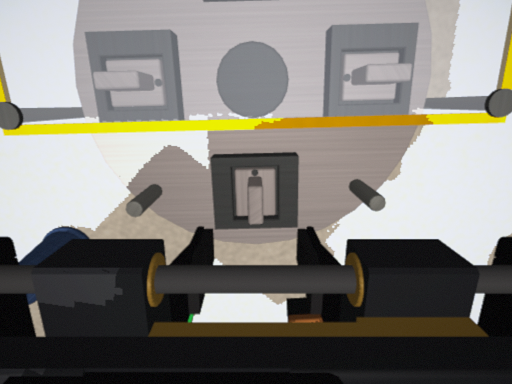

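The bracket tab is at u 248–263, v 180–222, centred between the jaws. It sits about 3 mm further in than predicted, which is fine for the grasp.

>>> jog_arm(motion=[0.04,0,0.5,0,0,0,-0.1,0.04,0,0.5,0,0,0,-0.1,0,0,0.5,0,0,0,-0.1,0,0,0.5,0,0,0,-0.1,0,0,0.33,0,0,0,-0.1,0,0,0,0,0,0,-0.1,0,0,0,0,0,0,1,0,0,0,0,0,0,1,0,0,0,0,0,0,1,0,0,0,0,0,0,1,0,0,0,0,0,0,1], grip_force=25)

```text
time: 20.58
position: [0.526, -0.1577, 0.0842]
tool_rot: [0.994, 0.105, 0.0, 0.0]
ft_force: [-0.3, -0.2, 2.2]
grip_width: 0.0117
grip_force: 25.0
```

>>> jog_arm(motion=[0,0,-0.2,0,0,0,1,0,0,-0.4,0,0,0,1,0,0,-0.6,0,0,0,1,0,0,-0.6,0,0,0,1,0,0,-0.6,0,0,0,1,0,0,-0.3,0,0,0,1])

```text
time: 21.32
position: [0.5266, -0.1581, 0.1942]
tool_rot: [0.994, 0.105, 0.001, 0.001]
ft_force: [0.5, -0.0, -1.0]
grip_width: 0.0119
grip_force: 25.0
```

```bash
cat > place.py <<'E'
from h import *
from plan import plan
import sys
pl=np.array([.5006,.2484]);y=.125
w=lambda a,b:pl+[np.cos(y)*a-np.sin(y)*b,np.sin(y)*a+np.cos(y)*b]
a,b=float(sys.argv[1]),float(sys.argv[2])
o=robot.get_obs();print(o['position'],o['grip_width'])
# start rise first to z .18 clear over fences
plan([(*w(a,b),.175,y,1),(*w(a,b),.078,y,1,.5)],1)
E
python3 place.py .035 .04
```

```text
[ 0.52655076 -0.15806412  0.19422354] 0.011857564485294321
call 12 [0.2, -0.92, 0.04, 0, 0, 0.1, 1, 0.2, -0.92, 0.04, 0, 0, 0.1, 1, 0.19, -0.92, 0.04, 0, 0, 0.1, 1, 0.18, -0.92, 0.04, 0, 0, 0.1, 1, 0.18, -0.92, 0.04, 0, 0, 0.1, 1, 0.17, -0.92, 0.04, 0, 0, 0.1, 1, 0.17, -0.92, 0.04, 0, 0, 0.1, 1, 0.16, -0.93, 0.04, 0, 0, 0.1, 1, 0.15, -0.93, 0.04, 0, 0, 0.1, 1, 0.15, -0.93, 0.04, 0, 0, 0.1, 1, 0.14, -0.93, 0.04, 0, 0, 0.1, 1, 0.13, -0.93, 0.04, 0, 0, 0.1, 1]
call 5 [0, 0, 0.48, 0.01, -0.01, 0.01, 1, 0, 0, 0.48, 0.01, -0.01, 0.01, 1, 0, 0, 0.48, 0.01, -0.01, 0.01, 1, 0, 0, 0.48, 0.01, -0.01, 0.01, 1, 0, 0, 0.48, 0.01, -0.01, 0.01, 1]
```

>>> jog_arm(motion=[0.2,-0.92,0.04,0,0,0.1,1,0.2,-0.92,0.04,0,0,0.1,1,0.19,-0.92,0.04,0,0,0.1,1,0.18,-0.92,0.04,0,0,0.1,1,0.18,-0.92,0.04,0,0,0.1,1,0.17,-0.92,0.04,0,0,0.1,1,0.17,-0.92,0.04,0,0,0.1,1,0.16,-0.93,0.04,0,0,0.1,1,0.15,-0.93,0.04,0,0,0.1,1,0.15,-0.93,0.04,0,0,0.1,1,0.14,-0.93,0.04,0,0,0.1,1,0.13,-0.93,0.04,0,0,0.1,1])

```text
time: 22.82
position: [0.5291, 0.2944, 0.1727]
tool_rot: [0.998, 0.063, -0.0, 0.0]
ft_force: [1.1, 0.2, -1.1]
grip_width: 0.0117
grip_force: 25.0
```

>>> jog_arm(motion=[0,0,0.5,0,0,0,1,0,0,0.5,0,0,0,1,0,0,0.5,0,0,0,1,0,0,0.5,0,0,0,1,0,0,0.3,0,0,0,1,0,0,0.1,0,0,0,1,0,0,0,0,0,0,1])

```text
time: 23.7
position: [0.5297, 0.2933, 0.0769]
tool_rot: [0.998, 0.063, 0.0, -0.0]
ft_force: [-0.4, -0.5, -1.2]
grip_width: 0.012
grip_force: 25.0
```

>>> jog_arm(motion=[0,0,0.08,0,0,0,1,0,0,0.06,0,0,0,1,0,0,0.03,0,0,0,1,0,0,0,0,0,0,1])

```text
time: 24.2
position: [0.5294, 0.2933, 0.0699]
tool_rot: [0.998, 0.063, -0.0, 0.0]
ft_force: [0.6, -0.6, -1.7]
grip_width: 0.0119
grip_force: 25.0
```

>>> jog_arm(motion=[0,0,0.02,0,0,0,1,0,0,0,0,0,0,-0.1,0,0,0,0,0,0,-0.1,0,0,0,0,0,0,-0.1,0,0,-0.4,0,0,0,-0.1,0,0,-0.7,0,0,0,-0.1,0,0,-0.7,0,0,0,-0.1,0,0,-0.7,0,0,0,1])

```text
time: 25.2
position: [0.5296, 0.2934, 0.1713]
tool_rot: [0.998, 0.063, 0.001, -0.0]
ft_force: [-0.1, 0.0, -0.3]
grip_width: 0.0436
grip_force: 0.0
```

```bash
cat > push.py <<'E'
from h import *
from plan import plan
T=np.array([.6158,-.1379]);y=.217
def b2w(p): c,s=np.cos(y),np.sin(y);return T+[c*p[0]-s*p[1],s*p[0]+c*p[1]]
def f(th,gap=0.,r=.137):
    a=np.radians(th);t=np.array([-np.sin(a),np.cos(a)])
    return b2w(r*np.array([np.cos(a),np.sin(a)])-(.0225+gap)*t)
o=robot.get_obs();print(o['position'])
Y=-.13;z=.088
s=f(135,.011);plan([(*s,.165,Y,1),(*s,z,Y,1,.6)],1);print('---push')
E
python3 push.py
```

```text
[0.52964472 0.29336029 0.1712797 ]
call 12 [-0.15, 0.9, 0.02, 0, 0, 0.41, 1, -0.12, 0.91, 0.02, 0, 0, 0.41, 1, -0.09, 0.91, 0.02, 0, 0, 0.41, 1, -0.07, 0.91, 0.02, 0, 0, 0.41, 1, -0.04, 0.91, 0.02, 0, 0, 0.41, 1, -0.02, 0.92, 0.02, 0, 0, 0.41, 1, 0.01, 0.92, 0.02, 0, 0, 0.41, 1, 0.04, 0.91, 0.02, 0, 0, 0.41, 1, 0.06, 0.91, 0.02, 0, 0, 0.41, 1, 0, 0, 0.47, 0, 0, 0, 1, 0, 0, 0.47, 0, 0, 0, 1, 0, 0, 0.47, 0, 0, 0, 1]
call 1 [0, 0, 0.47, 0, 0, 0, 1]
---push
```

>>> jog_arm(motion=[-0.15,0.9,0.02,0,0,0.41,1,-0.12,0.91,0.02,0,0,0.41,1,-0.09,0.91,0.02,0,0,0.41,1,-0.07,0.91,0.02,0,0,0.41,1,-0.04,0.91,0.02,0,0,0.41,1,-0.02,0.92,0.02,0,0,0.41,1,0.01,0.92,0.02,0,0,0.41,1,0.04,0.91,0.02,0,0,0.41,1,0.06,0.91,0.02,0,0,0.41,1,0,0,0,0,0,0,1])

```text
time: 26.45
position: [0.519, -0.0381, 0.1631]
tool_rot: [0.998, -0.067, 0.001, 0.0]
ft_force: [0.5, 0.3, 0.5]
grip_width: 0.0005
grip_force: 0.0
```

```bash
python3 - <<'E'
from h import *
from push import *
C=cam('wrist');shot('wrist','w5');print(o['position'],s)
for q in((-.0955,.0955),(-.0955,-.0955)): print(q,w2p('wrist',(*b2w(q),.101),C))
a=cv2.imread('pics/w5_raw.png');shot('top','t5');b=cv2.imread('pics/t5_raw.png')[140:260,60:200]
m=np.zeros((384,800,3),np.uint8);m[:,:512]=a;m[:240,515:795]=cv2.resize(b,None,fx=2,fy=2);cv2.imwrite('pics/m5.png',m)
print('PUSH');plan([(*s,z,Y,1,.6)]+[(*f(t),z,Y,1,.25) for t in(145,155,165,175,183,189)],1)
E
```

```text
[ 0.51899539 -0.03810149  0.16305524]
call 5 [-0.02, -0.05, -0.05, 0.01, -0.03, -0.06, 1, 0, 0, 0.48, 0, 0, 0, 1, 0, 0, 0.48, 0, 0, 0, 1, 0, 0, 0.48, 0, 0, 0, 1, 0, 0, 0.48, 0, 0, 0, 1]
---push
[ 0.51899539 -0.03810149  0.16305524] [ 0.51837376 -0.03592266]
(-0.0955, 0.0955) [292.61538922 230.97997916]
(-0.0955, -0.0955) [555.50047836 142.72188527]
PUSH
call 12 [0, 0, 0.47, 0, 0, -0.01, 1, 0, 0, 0.47, 0, 0, -0.01, 1, 0, 0, 0.47, 0, 0, -0.01, 1, 0, 0, 0.47, 0, 0, -0.01, 1, -0.1, 0.2, 0, 0, 0, 0, 1, -0.1, 0.2, 0, 0, 0, 0, 1, -0.1, 0.2, 0, 0, 0, 0, 1, -0.1, 0.2, 0, 0, 0, 0, 1, -0.07, 0.18, 0, 0, 0, 0.01, 1, -0.07, 0.18, 0, 0, 0, 0.01, 1, -0.07, 0.18, 0, 0, 0, 0.01, 1, -0.04, 0.2, 0, 0, 0, 0, 1]
call 9 [-0.04, 0.2, 0, 0, 0, 0, 1, -0.04, 0.2, 0, 0, 0, 0, 1, 0.01, 0.2, 0, 0, 0, 0, 1, 0.01, 0.2, 0, 0, 0, 0, 1, 0.01, 0.2, 0, 0, 0, 0, 1, 0.04, 0.24, -0.01, 0, -0.01, -0.01, 1, 0.03, 0.24, -0.01, 0, -0.01, -0.01, 1, 0.05, 0.18, 0, 0, 0, 0, 1, 0.05, 0.18, 0, 0, 0, 0, 1]
```

View pics/m5.png

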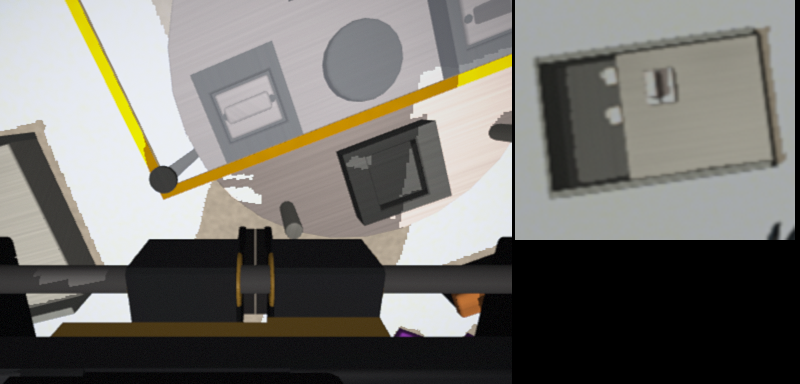

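Bracket 0 stands on the plate. The post top is at (292,229), as predicted, so I push.

>>> jog_arm(motion=[0,0,0.47,0,0,0,1,0,0,0.47,0,0,0,1,0,0,0.47,0,0,0,1,0,0,0.47,0,0,0,1,-0.1,0.2,0,0,0,0,1,-0.1,0.2,0,0,0,0,1,-0.1,0.2,0,0,0,0,1,-0.1,0.2,0,0,0,0,1,-0.07,0.18,0,0,0,0,1,-0.07,0.18,0,0,0,0,1,-0.07,0.18,0,0,0,0,1,-0.04,0.2,0,0,0,0,1])

```text
time: 28.05
position: [0.4869, -0.0938, 0.088]
tool_rot: [0.998, -0.066, 0.003, -0.0]
ft_force: [6.0, 6.8, -0.1]
grip_width: 0.0005
grip_force: 3.7
```

>>> jog_arm(motion=[-0.04,0.2,0,0,0,0,1,-0.04,0.2,0,0,0,0,1,0.01,0.2,0,0,0,0,1,0.01,0.2,0,0,0,0,1,0.01,0.2,0,0,0,0,1])

```text
time: 28.68
position: [0.4801, -0.1334, 0.0883]
tool_rot: [0.998, -0.066, 0.004, 0.0]
ft_force: [6.2, 6.3, 0.4]
grip_width: 0.0003
grip_force: 3.8
```

>>> jog_arm(motion=[0.04,0.24,0,0,0,0,1,0.03,0.24,0,0,0,0,1,0.05,0.18,0,0,0,0,1,0.05,0.18,0,0,0,0,1,0,0,0,0,0,0,1])

```text
time: 29.3
position: [0.4795, -0.1681, 0.0872]
tool_rot: [0.998, -0.066, 0.0, 0.001]
ft_force: [-0.6, -0.3, 0.2]
grip_width: 0.0005
grip_force: 0.0
```

```bash
python3 - <<'E'
from h import *
from push import b2w
p=robot.get_obs()['position'];d=p[:2]-b2w((0,0));print(p,np.hypot(*d),np.degrees(np.arctan2(d[1],d[0])-.217)%360)
shot('wrist','w6')
E
```

```text
[ 0.47947323 -0.16814489  0.08715811]
call 9 [0.11, -0.68, -0.39, 0, 0, 0, 1, 0.11, -0.68, -0.39, 0, 0, 0, 1, 0.11, -0.68, -0.39, 0, 0, 0, 1, 0.11, -0.68, -0.39, 0, 0, 0, 1, 0.11, -0.68, -0.39, 0, 0, 0, 1, 0, 0, 0.48, 0, 0, 0, 1, 0, 0, 0.48, 0, 0, 0, 1, 0, 0, 0.48, 0, 0, 0, 1, 0, 0, 0.48, 0, 0, 0, 1]
---push
[ 0.47947323 -0.16814489  0.08715811] 0.13964148049759414 180.07561834217324
```

View pics/w6.png

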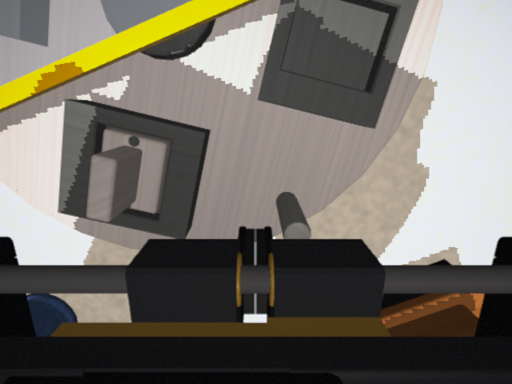

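The disc is turning with post 0 just ahead of the fingers, and the force has dropped, so it is past half-way. I wait, raise, and check that it has settled.

>>> jog_arm(motion=[0,0,0,0,0,0,1,0,0,0,0,0,0,1,0,0,0,0,0,0,1,0,0,0,0,0,0,1,0,0,-0.6,0,0,0,1,0,0,-0.6,0,0,0,1,0,0,-0.6,0,0,0,1,0,0,-0.4,0,0,0,1,0,0,0,0,0,0,1])

```text
time: 30.48
position: [0.4804, -0.1674, 0.1758]
tool_rot: [0.998, -0.065, 0.001, 0.001]
ft_force: [0.0, -0.4, 0.3]
grip_width: 0.0005
grip_force: 0.0
```

```bash
cat > post.py <<'E'
# wrist-image check: compare predicted post/mould positions for disc angles
from h import *
from push import b2w
from scipy.optimize import minimize
def disc_angle(n='wrist',show=True):
    C=cam(n);g=cv2.GaussianBlur(cv2.cvtColor(robot.camera(n),cv2.COLOR_BGR2GRAY),(3,3),0).astype(float)
    best=[]
    for d in np.arange(-45,45.1,1.):
        v=[]
        for k in range(4):   # mould tops: dark frame ring vs outside ring
            a=np.radians(d+90*k);c,s=np.cos(a),np.sin(a)
            for sx,sy in[(t,e*.034) for t in np.linspace(-.026,.026,9) for e in(-1,1)]+[(e*.0285,t) for t in np.linspace(-.03,.03,9) for e in(-1,1)]:
                for sc,sg in((1,-1),(1.35,1)):
                    px=-.095+sx*sc;py=sy*sc;X=b2w((c*px-s*py,s*px+c*py));z=.067 if sc==1 else .045
                    if c*px-s*py>-.045: continue
                    u=w2p(n,(*X,z),C)
                    if 2<u[0]<510 and 2<u[1]<(225 if n=='wrist' else 380): v.append((sg,g[int(u[1]),int(u[0])]))
        v=np.array(v)
        if len(v)>8 and len(set(v[:,0]))==2: best.append((v[v[:,0]>0,1].mean()-v[v[:,0]<0,1].mean(),d,len(v)))
    best.sort(reverse=True);print(best[:4])
if __name__=='__main__': disc_angle()
E
sed -i 's/^o=robot.get_obs();print/if __name__=="__main__":\n  o=robot.get_obs();print/; s/^Y=/Y=/; s/^s=f(135,.011);plan(\(.*\));print.*$/s=f(135,.011)\nif __name__=="__main__": plan(\1)/' push.py; cat push.py | tail -6
python3 post.py
python3 plan.py -0.1 .525,-.158,.178,.217,-.1
```

```text
return b2w(r*np.array([np.cos(a),np.sin(a)])-(.0225+gap)*t)
if __name__=="__main__":
  o=robot.get_obs();print(o['position'])
Y=-.13;z=.088
s=f(135,.011)
if __name__=="__main__": plan([(*s,.165,Y,1),(*s,z,Y,1,.6)],1)
[(np.float64(92.2228132387707), np.float64(-5.0), 83), (np.float64(89.06492089470812), np.float64(-6.0), 86), (np.float64(88.38617886178861), np.float64(-7.0), 89), (np.float64(84.49879227053141), np.float64(-4.0), 82)]
call 6 [0.18, -0.06, -0.01, 0, 0, -0.83, -0.1, 0.19, -0.05, -0.01, 0, 0, -0.83, -0.1, 0.19, -0.04, -0.01, 0, 0, -0.83, -0.1, 0.19, -0.03, -0.01, 0, 0, -0.83, -0.1, 0.19, -0.02, -0.01, 0, 0, -0.83, -0.1, 0.19, -0.01, -0.01, 0, 0, -0.83, -0.1]
```

>>> jog_arm(motion=[0.18,-0.06,0,0,0,-0.83,-0.1,0.19,-0.05,0,0,0,-0.83,-0.1,0.19,-0.04,0,0,0,-0.83,-0.1,0.19,-0.03,0,0,0,-0.83,-0.1,0.19,-0.02,0,0,0,-0.83,-0.1,0.19,-0.01,0,0,0,-0.83,-0.1,0,0,0,0,0,0,-0.1])

```text
time: 31.4
position: [0.5247, -0.1577, 0.1736]
tool_rot: [0.994, 0.108, -0.001, -0.001]
ft_force: [-0.0, 0.4, 0.1]
grip_width: 0.0473
grip_force: 0.0
```

```bash
python3 - <<'E'
from post import *
print(robot.get_obs()['position']);disc_angle();shot('wrist','w7')
a=cv2.imread('pics/w7_raw.png')[0:260];b=cv2.imread('pics/w4_raw.png')[0:260]
cv2.imwrite('pics/m7.png',np.vstack([a,b]))
E
```

```text
[ 0.52466842 -0.1576788   0.17355516]
[(np.float64(108.69116279069766), np.float64(0.0), 68), (np.float64(108.09120879120879), np.float64(1.0), 61), (np.float64(90.84725274725274), np.float64(-1.0), 61), (np.float64(88.97222222222223), np.float64(-2.0), 62)]
```

View pics/m7.png

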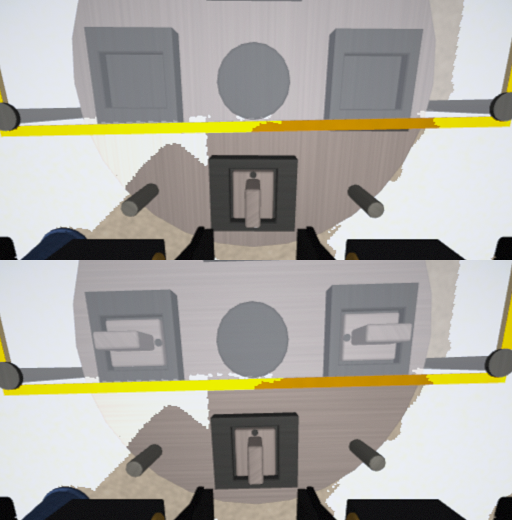

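The disc has settled in the next detent with bracket 3 at the front. The left mould (mould 2) is empty and so is the right one, as expected. I grasp bracket 3.

>>> jog_arm(motion=[0,0,0.5,0,0,0,-0.1,0,0,0.5,0,0,0,-0.1,0,0,0.5,0,0,0,-0.1,0,0,0.5,0,0,0,-0.1,0,0,0.25,0,0,0,-0.1,0,0,0,0,0,0,-0.1,0,0,0,0,0,0,1,0,0,0,0,0,0,1,0,0,0,0,0,0,1,0,0,0,0,0,0,1,0,0,0,0,0,0,1])

```text
time: 32.88
position: [0.5249, -0.158, 0.085]
tool_rot: [0.994, 0.108, 0.0, 0.0]
ft_force: [0.3, 0.4, 1.7]
grip_width: 0.0119
grip_force: 25.0
```

>>> jog_arm(motion=[0,0,-0.2,0,0,0,1,0,0,-0.4,0,0,0,1,0,0,-0.6,0,0,0,1,0,0,-0.6,0,0,0,1,0,0,-0.6,0,0,0,1,0,0,-0.3,0,0,0,1])

```text
time: 33.62
position: [0.5256, -0.1584, 0.195]
tool_rot: [0.994, 0.108, 0.001, 0.001]
ft_force: [0.5, -0.2, -1.3]
grip_width: 0.0119
grip_force: 25.0
```

```bash
python3 place.py .035 -.045
```

```text
[ 0.52558098 -0.15836893  0.19501421] 0.011942932222795445
call 12 [0.23, -0.89, 0.05, 0, 0, 0.13, 1, 0.23, -0.89, 0.05, 0, 0, 0.13, 1, 0.22, -0.89, 0.05, 0, 0, 0.13, 1, 0.21, -0.89, 0.05, 0, 0, 0.13, 1, 0.2, -0.89, 0.05, 0, 0, 0.13, 1, 0.19, -0.9, 0.05, 0, 0, 0.13, 1, 0.19, -0.9, 0.05, 0, 0, 0.13, 1, 0.18, -0.9, 0.05, 0, 0, 0.13, 1, 0.17, -0.9, 0.05, 0, 0, 0.13, 1, 0.16, -0.9, 0.05, 0, 0, 0.13, 1, 0, 0, 0.48, 0.01, -0.01, 0, 1, 0, 0, 0.48, 0.01, -0.01, 0, 1]
call 3 [0, 0, 0.48, 0.01, -0.01, 0, 1, 0, 0, 0.48, 0.01, -0.01, 0, 1, 0, 0, 0.48, 0.01, -0.01, 0, 1]
```

>>> jog_arm(motion=[0.23,-0.89,0.05,0,0,0.13,1,0.23,-0.89,0.05,0,0,0.13,1,0.22,-0.89,0.05,0,0,0.13,1,0.21,-0.89,0.05,0,0,0.13,1,0.2,-0.89,0.05,0,0,0.13,1,0.19,-0.9,0.05,0,0,0.13,1,0.19,-0.9,0.05,0,0,0.13,1,0.18,-0.9,0.05,0,0,0.13,1,0.17,-0.9,0.05,0,0,0.13,1,0.16,-0.9,0.05,0,0,0.13,1,0,0,0,0,0,0,1])

```text
time: 35.0
position: [0.5396, 0.2107, 0.1726]
tool_rot: [0.998, 0.065, -0.0, -0.0]
ft_force: [-1.2, -0.3, -1.7]
grip_width: 0.0118
grip_force: 25.0
```

>>> jog_arm(motion=[0,0,0.5,0,0,0,1,0,0,0.5,0,0,0,1,0,0,0.5,0,0,0,1,0,0,0.5,0,0,0,1,0,0,0.3,0,0,0,1,0,0,0.1,0,0,0,1,0,0,0,0,0,0,1])

```text
time: 35.88
position: [0.5404, 0.2082, 0.0769]
tool_rot: [0.998, 0.063, 0.0, 0.0]
ft_force: [-0.3, 0.3, -1.8]
grip_width: 0.0117
grip_force: 25.0
```

>>> jog_arm(motion=[0,0,0.08,0,0,0,1,0,0,0.06,0,0,0,1,0,0,0.03,0,0,0,1,0,0,0,0,0,0,1,0,0,0,0,0,0,-0.1,0,0,0,0,0,0,-0.1,0,0,0,0,0,0,-0.1,0,0,-0.4,0,0,0,-0.1,0,0,-0.7,0,0,0,-0.1,0,0,-0.7,0,0,0,-0.1,0,0,-0.6,0,0,0,1])

```text
time: 37.25
position: [0.5406, 0.2085, 0.1683]
tool_rot: [0.998, 0.063, 0.001, -0.0]
ft_force: [-0.2, -0.1, -0.5]
grip_width: 0.0432
grip_force: 0.0
```

```bash
python3 push.py
```

```text
[0.54058919 0.20853932 0.16827443]
call 11 [-0.19, 0.86, 0.01, 0, 0, 0.52, 1, -0.16, 0.86, 0.01, 0, 0, 0.52, 1, -0.13, 0.87, 0.01, 0, 0, 0.52, 1, -0.09, 0.87, 0.01, 0, 0, 0.52, 1, -0.06, 0.87, 0.01, 0, 0, 0.52, 1, -0.03, 0.88, 0.01, 0, 0, 0.52, 1, 0, 0.88, 0.01, 0, 0, 0.52, 1, 0, 0, 0.48, 0, -0.01, 0.01, 1, 0, 0, 0.48, 0, -0.01, 0.01, 1, 0, 0, 0.48, 0, -0.01, 0.01, 1, 0, 0, 0.48, 0, -0.01, 0.01, 1]
```

>>> jog_arm(motion=[-0.19,0.86,0.01,0,0,0.52,1,-0.16,0.86,0.01,0,0,0.52,1,-0.13,0.87,0.01,0,0,0.52,1,-0.09,0.87,0.01,0,0,0.52,1,-0.06,0.87,0.01,0,0,0.52,1,-0.03,0.88,0.01,0,0,0.52,1,0,0.85,0.01,0,0,0.52,1,0,0,0,0,0,0,1])

```text
time: 38.25
position: [0.5185, -0.0372, 0.1643]
tool_rot: [0.998, -0.066, 0.001, 0.0]
ft_force: [-0.2, -0.3, -0.3]
grip_width: 0.0006
grip_force: 0.0
```

>>> jog_arm(motion=[0,0,0.47,0,0,0,1,0,0,0.47,0,0,0,1,0,0,0.47,0,0,0,1,0,0,0.47,0,0,0,1,-0.1,0.2,0,0,0,0,1,-0.1,0.2,0,0,0,0,1,-0.1,0.2,0,0,0,0,1,-0.1,0.2,0,0,0,0,1,-0.07,0.18,0,0,0,0,1,-0.07,0.18,0,0,0,0,1,-0.07,0.18,0,0,0,0,1,-0.04,0.2,0,0,0,0,1])

```text
time: 39.75
position: [0.4867, -0.0932, 0.0891]
tool_rot: [0.998, -0.065, 0.003, -0.0]
ft_force: [5.7, 6.3, -0.9]
grip_width: 0.0005
grip_force: 3.7
```

>>> jog_arm(motion=[-0.04,0.2,0,0,0,0,1,-0.04,0.2,0,0,0,0,1,0.01,0.2,0,0,0,0,1,0.01,0.2,0,0,0,0,1,0.01,0.2,0,0,0,0,1,0.04,0.24,0,0,0,0,1,0.03,0.24,0,0,0,0,1,0.05,0.18,0,0,0,0,1,0.05,0.18,0,0,0,0,1,0,0,0,0,0,0,1,0,0,0,0,0,0,1,0,0,0,0,0,0,1])

```text
time: 41.25
position: [0.4793, -0.1664, 0.0879]
tool_rot: [0.998, -0.064, -0.0, -0.0]
ft_force: [1.0, -0.8, -0.3]
grip_width: 0.0004
grip_force: 0.0
```

>>> jog_arm(motion=[0,0,0,0,0,0,1,0,0,-0.6,0,0,0,1,0,0,-0.6,0,0,0,1,0,0,-0.6,0,0,0,1,0,0,-0.4,0,0,0,1])

```text
time: 41.88
position: [0.4799, -0.1664, 0.177]
tool_rot: [0.998, -0.064, 0.0, 0.0]
ft_force: [0.4, -0.2, -0.5]
grip_width: -0.0
grip_force: 0.0
```

```bash
python3 plan.py -0.1 .525,-.158,.176,.217,-.1
```

```text
call 6 [0.18, -0.06, 0, 0, 0, -0.82, -0.1, 0.18, -0.05, 0, 0, 0, -0.82, -0.1, 0.19, -0.04, 0, 0, 0, -0.82, -0.1, 0.19, -0.03, 0, 0, 0, -0.82, -0.1, 0.19, -0.02, 0, 0, 0, -0.82, -0.1, 0.19, -0.01, 0, 0, 0, -0.82, -0.1]
```

```bash
python3 push.py
```

```text
[ 0.47992191 -0.16642919  0.17699726]
call 8 [0.13, -0.84, 0.07, 0, 0, 0.01, 1, 0.13, -0.84, 0.07, 0, 0, 0.01, 1, 0.13, -0.84, 0.07, 0, 0, 0.01, 1, 0.13, -0.84, 0.07, 0, 0, 0.01, 1, 0, 0, 0.49, 0, 0, 0, 1, 0, 0, 0.49, 0, 0, 0, 1, 0, 0, 0.49, 0, 0, 0, 1, 0, 0, 0.49, 0, 0, 0, 1]
```

>>> jog_arm(motion=[0.13,-0.84,0.07,0,0,0.01,1,0.13,-0.84,0.07,0,0,0.01,1,0.13,-0.83,0.07,0,0,0.01,1,0.13,-0.8,0.07,0,0,0,1,0,0,0,0,0,0,1,0,0,0,0,0,0,1])

```text
time: 42.62
position: [0.5172, -0.0381, 0.1647]
tool_rot: [0.998, -0.065, -0.0, 0.0]
ft_force: [-0.5, -0.3, 0.8]
grip_width: 0.0003
grip_force: 0.0
```

```bash
python3 - <<'E'
from post import *
print(robot.get_obs()['position']);disc_angle();shot('wrist','w8')
a=cv2.imread('pics/w8_raw.png')[:230].astype(float);b=cv2.imread('pics/w5_raw.png')[:230].astype(float)
print(np.abs(a-b).mean(), [np.abs(a[y:y+46,x:x+64]-b[y:y+46,x:x+64]).mean().round() for y in range(0,230,46) for x in range(0,512,64)])
cv2.imwrite('pics/m8.png',np.vstack([a,b]))
E
```

```text
[ 0.51719672 -0.03811521  0.16466766]
[(np.float64(69.34848484848486), np.float64(-5.0), 80), (np.float64(66.52272727272728), np.float64(-6.0), 80), (np.float64(64.0219638242894), np.float64(-1.0), 79), (np.float64(63.518733850129195), np.float64(-4.0), 79)]
9.766661005434782 [np.float64(1.0), np.float64(10.0), np.float64(2.0), np.float64(3.0), np.float64(4.0), np.float64(4.0), np.float64(2.0), np.float64(18.0), np.float64(1.0), np.float64(9.0), np.float64(2.0), np.float64(21.0), np.float64(6.0), np.float64(2.0), np.float64(10.0), np.float64(14.0), np.float64(10.0), np.float64(3.0), np.float64(6.0), np.float64(11.0), np.float64(11.0), np.float64(15.0), np.float64(17.0), np.float64(10.0), np.float64(10.0), np.float64(1.0), np.float64(17.0), np.float64(18.0), np.float64(10.0), np.float64(18.0), np.float64(24.0), np.float64(12.0), np.float64(18.0), np.float64(4.0), np.float64(10.0), np.float64(7.0), np.float64(14.0), np.float64(15.0), np.float64(17.0), np.float64(3.0)][ WARN:0@0.784] global loadsave.cpp:1063 imwrite_ Unsupported depth image for selected encoder is fallbacked to CV_8U.
```

View pics/m8.png

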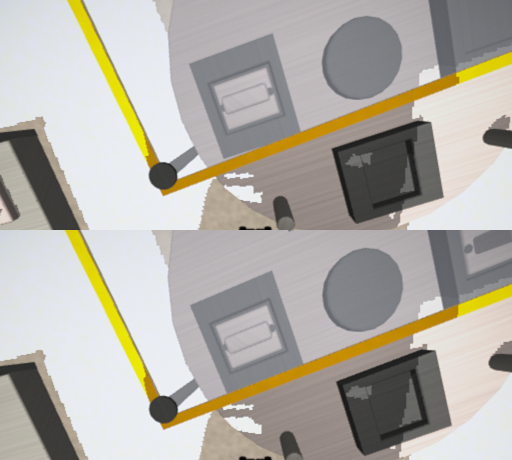

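Mould 2 is at the front, empty and at rest in its detent. Bracket 1 waits on the left, so I make the next push.

>>> jog_arm(motion=[0.03,-0.05,0.47,0,0,0,1,0,0,0.47,0,0,0,1,0,0,0.47,0,0,0,1,0,0,0.47,0,0,0,1,-0.1,0.2,0,0,0,0,1,-0.1,0.2,0,0,0,0,1,-0.1,0.2,0,0,0,0,1,-0.1,0.2,0,0,0,0,1,-0.07,0.18,0,0,0,0,1,-0.07,0.18,0,0,0,0,1,-0.07,0.18,0,0,0,0,1,-0.04,0.2,0,0,0,0,1])

```text
time: 44.22
position: [0.4876, -0.0942, 0.0907]
tool_rot: [0.998, -0.066, 0.003, 0.0]
ft_force: [7.5, 7.7, -1.9]
grip_width: 0.0006
grip_force: 3.8
```

>>> jog_arm(motion=[-0.04,0.2,0,0,0,0,1,-0.04,0.2,0,0,0,0,1,0.01,0.2,0,0,0,0,1,0.01,0.2,0,0,0,0,1,0.01,0.2,0,0,0,0,1,0.04,0.24,0,0,0,0,1,0.03,0.24,0,0,0,0,1,0.05,0.18,0,0,0,0,1,0.05,0.18,0,0,0,0,1,0,0,0,0,0,0,1,0,0,0,0,0,0,1,0,0,0,0,0,0,1])

```text
time: 45.72
position: [0.4798, -0.1672, 0.0895]
tool_rot: [0.998, -0.065, -0.0, -0.0]
ft_force: [-0.1, -0.5, -0.5]
grip_width: 0.0004
grip_force: 0.0
```

>>> jog_arm(motion=[0,0,0,0,0,0,1,0,0,-0.6,0,0,0,1,0,0,-0.6,0,0,0,1,0,0,-0.6,0,0,0,1,0,0,-0.4,0,0,0,1,0,0,0,0,0,0,1])

```text
time: 46.48
position: [0.481, -0.1676, 0.1786]
tool_rot: [0.998, -0.065, 0.001, 0.001]
ft_force: [0.2, 0.3, 0.2]
grip_width: 0.0005
grip_force: 0.0
```

>>> jog_arm(motion=[0.18,-0.06,0,0,0,-0.82,-0.1,0.18,-0.05,0,0,0,-0.82,-0.1,0.19,-0.04,0,0,0,-0.82,-0.1,0.19,-0.03,0,0,0,-0.82,-0.1,0.19,-0.02,0,0,0,-0.82,-0.1,0.19,-0.01,0,0,0,-0.82,-0.1,0,0,0,0,0,0,-0.1])

```text
time: 47.35
position: [0.525, -0.1579, 0.1764]
tool_rot: [0.994, 0.106, -0.001, -0.0]
ft_force: [1.0, 0.1, -0.2]
grip_width: 0.0476
grip_force: 0.0
```

```bash
python3 - <<'E'
from post import *
print(robot.get_obs()['position']);disc_angle();shot('wrist','w9')
a=cv2.imread('pics/w9_raw.png')[150:232,200:310].astype(float)
for n in('w4','w7'): print(cv2.matchTemplate(cv2.imread('pics/w9_raw.png'),cv2.imread(f'pics/{n}_raw.png')[155:225,215:295],cv2.TM_CCOEFF_NORMED).max(), cv2.minMaxLoc(cv2.matchTemplate(cv2.imread('pics/w9_raw.png'),cv2.imread(f'pics/{n}_raw.png')[155:225,215:295],cv2.TM_CCOEFF_NORMED))[3])
E
```

```text
[ 0.52496443 -0.15792984  0.1764474 ]
[(np.float64(106.4148148148148), np.float64(0.0), 72), (np.float64(99.01758241758242), np.float64(1.0), 61), (np.float64(91.2051282051282), np.float64(-2.0), 62), (np.float64(90.80989010989012), np.float64(-1.0), 61)]
0.9830113 (212, 157)
0.99064153 (214, 155)
```

The picture matches the earlier hover view, with correlation 0.99 and a shift of at most 1 px. Bracket 1 is at the front in the detent.

>>> jog_arm(motion=[0,0,0.5,0,0,0,-0.1,0,0,0.5,0,0,0,-0.1,0,0,0.5,0,0,0,-0.1,0,0,0.5,0,0,0,-0.1,0,0,0.32,0,0,0,-0.1,0,0,0,0,0,0,-0.1,0,0,0,0,0,0,1,0,0,0,0,0,0,1,0,0,0,0,0,0,1,0,0,0,0,0,0,1,0,0,0,0,0,0,1])

```text
time: 48.82
position: [0.5252, -0.1582, 0.085]
tool_rot: [0.994, 0.107, 0.0, 0.0]
ft_force: [-1.0, 0.4, 2.1]
grip_width: 0.0118
grip_force: 25.0
```

>>> jog_arm(motion=[0,0,-0.2,0,0,0,1,0,0,-0.4,0,0,0,1,0,0,-0.6,0,0,0,1,0,0,-0.6,0,0,0,1,0,0,-0.6,0,0,0,1,0,0,-0.3,0,0,0,1])

```text
time: 49.58
position: [0.5259, -0.1586, 0.195]
tool_rot: [0.994, 0.107, 0.001, 0.001]
ft_force: [-0.8, 0.0, -1.3]
grip_width: 0.0117
grip_force: 25.0
```

```bash
python3 place.py -.035 -.005
```

```text
[ 0.52587212 -0.1585877   0.19501583] 0.011663826191939708
call 12 [0.06, -0.91, 0.04, 0, 0, 0.12, 1, 0.05, -0.91, 0.04, 0, 0, 0.12, 1, 0.04, -0.91, 0.04, 0, 0, 0.12, 1, 0.04, -0.91, 0.04, 0, 0, 0.12, 1, 0.03, -0.91, 0.04, 0, 0, 0.12, 1, 0.02, -0.91, 0.04, 0, 0, 0.12, 1, 0.01, -0.91, 0.04, 0, 0, 0.12, 1, 0.01, -0.91, 0.04, 0, 0, 0.12, 1, 0, -0.91, 0.04, 0, 0, 0.12, 1, -0.01, -0.91, 0.04, 0, 0, 0.12, 1, -0.02, -0.91, 0.04, 0, 0, 0.12, 1, 0, -0.01, 0.49, 0.01, -0.01, -0.01, 1]
call 4 [0, -0.01, 0.49, 0.01, -0.01, -0.01, 1, 0, -0.01, 0.49, 0.01, -0.01, -0.01, 1, 0, -0.01, 0.49, 0.01, -0.01, -0.01, 1, 0, -0.01, 0.49, 0.01, -0.01, -0.01, 1]
```

>>> jog_arm(motion=[0.06,-0.91,0.04,0,0,0.12,1,0.05,-0.91,0.04,0,0,0.12,1,0.04,-0.91,0.04,0,0,0.12,1,0.04,-0.91,0.04,0,0,0.12,1,0.03,-0.91,0.04,0,0,0.12,1,0.02,-0.91,0.04,0,0,0.12,1,0.01,-0.91,0.04,0,0,0.12,1,0.01,-0.91,0.04,0,0,0.12,1,0,-0.91,0.04,0,0,0.12,1,-0.01,-0.91,0.04,0,0,0.12,1,-0.02,-0.91,0.04,0,0,0.12,1,0,0,0,0,0,0,1])

```text
time: 51.08
position: [0.465, 0.2399, 0.1751]
tool_rot: [0.998, 0.062, -0.0, -0.0]
ft_force: [-0.2, 0.0, -1.5]
grip_width: 0.0118
grip_force: 25.0
```

>>> jog_arm(motion=[0,0,0.5,0,0,0,1,0,0,0.5,0,0,0,1,0,0,0.5,0,0,0,1,0,0,0.5,0,0,0,1,0,0,0.3,0,0,0,1,0,0,0.1,0,0,0,1,0,0,0,0,0,0,1])

```text
time: 51.95
position: [0.4661, 0.2378, 0.0793]
tool_rot: [0.998, 0.061, 0.0, 0.0]
ft_force: [0.2, -0.6, -1.0]
grip_width: 0.0115
grip_force: 25.0
```

>>> jog_arm(motion=[0,0,0.1,0,0,0,1,0,0,0.08,0,0,0,1,0,0,0.05,0,0,0,1,0,0,0,0,0,0,1,0,0,0,0,0,0,-0.1,0,0,0,0,0,0,-0.1,0,0,0,0,0,0,-0.1,0,0,-0.4,0,0,0,-0.1,0,0,-0.7,0,0,0,-0.1,0,0,-0.7,0,0,0,-0.1,0,0,-0.6,0,0,0,1])

```text
time: 53.32
position: [0.4662, 0.2381, 0.1681]
tool_rot: [0.998, 0.061, 0.001, -0.0]
ft_force: [0.1, -1.0, 0.2]
grip_width: 0.0431
grip_force: 0.0
```

```bash
python3 push.py
```

```text
[0.46616029 0.23808379 0.16812447]
call 12 [0.06, 0.87, 0.01, 0, 0, 0.45, 1, 0.09, 0.87, 0.01, 0, 0, 0.45, 1, 0.11, 0.86, 0.01, 0, 0, 0.45, 1, 0.14, 0.86, 0.01, 0, 0, 0.45, 1, 0.17, 0.86, 0.01, 0, 0, 0.45, 1, 0.19, 0.85, 0.01, 0, 0, 0.45, 1, 0.22, 0.84, 0.01, 0, 0, 0.45, 1, 0.25, 0.84, 0.01, 0, 0, 0.45, 1, 0, 0, 0.48, 0, -0.01, 0, 1, 0, 0, 0.48, 0, -0.01, 0, 1, 0, 0, 0.48, 0, -0.01, 0, 1, 0, 0, 0.48, 0, -0.01, 0, 1]
```

>>> jog_arm(motion=[0.06,0.87,0.01,0,0,0.45,1,0.09,0.87,0.01,0,0,0.45,1,0.11,0.86,0.01,0,0,0.45,1,0.14,0.86,0.01,0,0,0.45,1,0.17,0.86,0.01,0,0,0.45,1,0.19,0.85,0.01,0,0,0.45,1,0.22,0.84,0.01,0,0,0.45,1,0.25,0.83,0.01,0,0,0.45,1,0,0,0,0,0,0,1])

```text
time: 54.45
position: [0.5195, -0.038, 0.1639]
tool_rot: [0.998, -0.067, 0.001, 0.0]
ft_force: [0.4, 0.6, -0.5]
grip_width: 0.0003
grip_force: 0.0
```

>>> jog_arm(motion=[0,0,0.47,0,0,0,1,0,0,0.47,0,0,0,1,0,0,0.47,0,0,0,1,0,0,0.47,0,0,0,1,-0.1,0.2,0,0,0,0,1,-0.1,0.2,0,0,0,0,1,-0.1,0.2,0,0,0,0,1,-0.1,0.2,0,0,0,0,1,-0.07,0.18,0,0,0,0,1,-0.07,0.18,0,0,0,0,1,-0.07,0.18,0,0,0,0,1,-0.04,0.2,0,0,0,0,1])

```text
time: 55.95
position: [0.4869, -0.0938, 0.0888]
tool_rot: [0.998, -0.066, 0.003, -0.0]
ft_force: [5.6, 6.9, -0.0]
grip_width: 0.0002
grip_force: 3.7
```

>>> jog_arm(motion=[-0.04,0.2,0,0,0,0,1,-0.04,0.2,0,0,0,0,1,0.01,0.2,0,0,0,0,1,0.01,0.2,0,0,0,0,1,0.01,0.2,0,0,0,0,1,0.04,0.24,0,0,0,0,1,0.03,0.24,0,0,0,0,1,0.05,0.18,0,0,0,0,1,0.05,0.18,0,0,0,0,1,0,0,0,0,0,0,1,0,0,0,0,0,0,1,0,0,0,0,0,0,1])

```text
time: 57.45
position: [0.4793, -0.167, 0.0875]
tool_rot: [0.998, -0.065, -0.0, -0.0]
ft_force: [-0.1, -0.1, -0.0]
grip_width: 0.0007
grip_force: 0.0
```

>>> jog_arm(motion=[0,0,0,0,0,0,1,0,0,-0.6,0,0,0,1,0,0,-0.6,0,0,0,1,0,0,-0.6,0,0,0,1,0,0,-0.7,0,0,0,1,0,0,-0.7,0,0,0,1,0,0,0,0,0,0,1])

```text
time: 58.32
position: [0.481, -0.1677, 0.2174]
tool_rot: [0.998, -0.065, 0.002, 0.001]
ft_force: [-0.3, -0.3, -0.6]
grip_width: 0.0003
grip_force: 0.0
```

```bash
python3 plan.py 1 .25,-.42,.23,-.13,1
```

```text
call 10 [-0.49, 0.7, -0.03, 0, -0.01, 0, 1, -0.49, 0.7, -0.03, 0, -0.01, 0, 1, -0.49, 0.7, -0.03, 0, -0.01, 0, 1, -0.49, 0.7, -0.03, 0, -0.01, 0, 1, -0.49, 0.7, -0.03, 0, -0.01, 0, 1, -0.49, 0.7, -0.03, 0, -0.01, 0, 1, -0.49, 0.7, -0.03, 0, -0.01, 0, 1, -0.49, 0.7, -0.03, 0, -0.01, 0, 1, -0.49, 0.7, -0.03, 0, -0.01, 0, 1, -0.49, 0.7, -0.03, 0, -0.01, 0, 1]
```

>>> jog_arm(motion=[-0.49,0.7,-0.03,0,0,0,1,-0.49,0.7,-0.03,0,0,0,1,-0.49,0.7,-0.03,0,0,0,1,-0.49,0.7,-0.03,0,0,0,1,-0.49,0.7,-0.03,0,0,0,1,-0.49,0.7,-0.03,0,0,0,1,-0.49,0.7,-0.03,0,0,0,1,-0.49,0.7,-0.03,0,0,0,1,-0.49,0.7,-0.03,0,0,0,1,-0.49,0.7,-0.03,0,0,0,1,0,0,0,0,0,0,1,0,0,0,0,0,0,1])

```text
time: 59.82
position: [0.249, -0.418, 0.2265]
tool_rot: [0.998, -0.065, -0.0, -0.001]
ft_force: [-0.8, 0.5, -0.5]
grip_width: 0.0008
grip_force: 0.0
```

```bash
python3 - <<'E'
from h import *
print(robot.get_obs()['position'],robot.get_obs()['time'])
shot('top','tf',(60,20,400,320),2)
E
```

```text
[ 0.24902871 -0.41798771  0.22650506] 59.825
```

View pics/tf.png

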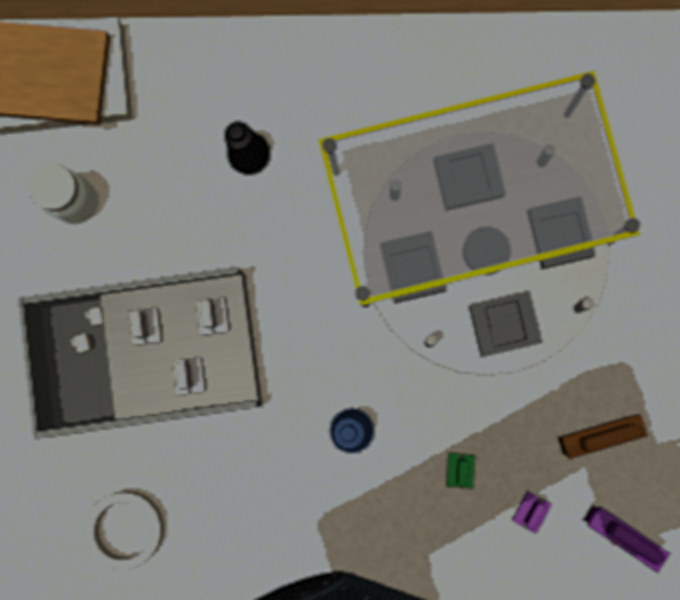

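The last picture shows three brackets standing on the plate at about (145,325), (212,315) and (188,375), with both trimmings in the bin. All moulds are empty and in the detent, the brush is on the bench, and nothing else has moved.

```bash
python3 -c "
from rig import robot
print(robot.hand_in())"
```

```text
the job is handed in; nothing more can be done
None
```

The job is done and handed in at about 60 s: both trimmings were swept into the bin, the brush set down on the bench, the table pushed one full turn in four steps, and all three brackets stood upright on the plate.

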